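# Fit the screen plate into its seat frame

### The arm

A 7-joint arm with a two-finger parallel gripper is mounted at the origin on a cart in front of the work surface, level with it; the furniture and walls round the work are solid. World frame = base frame: x ahead of the robot, y to its left, z up, the work surface at z = 0. Lengths are in m, angles in rad, forces in N, time in s.
With the tool pointing down it reaches from about 0.425 to 0.95 m from the base axis. Payload 4.7 kg.
Tool frame: the origin (TCP) lies midway between the tips of the shut fingers; the grasp point (between the pads) lies 19 mm behind it; z points along the fingers, x is the direction in which the jaws open and shut, and the axes are right-handed (so a half turn about z gives the same grasp; the last joint's range is limited). The gripper opens to 87 mm and grips with 3 to 60 N. Pads are 19 mm wide; open, the fingers measure 117 mm over their backs; the gripper's body (75 mm by 190 mm) begins 51 mm behind the grasp point.
Start: joints at [1.241, 0.469, -0.049, 1.532, 0.024, 1.141, -0.082], TCP at [0.2, -0.645, 0.223] pointing down, gripper open.
Joint ranges: [-2.59, 2.59], [-0.33, 1.99], [-1.39, 1.29], [0.1, 2.45], [-1.04, 4.18], [0.21, 1.99], [-2.66, 2.66]. Speed limits (rad/s): [2.57, 2.57, 3.14, 3.14, 3.14, 3.14, 3.14].

### API

Orientations are given as a unit quaternion [x, y, z, w].
In Python, from station import get_state, get_image, finish_job, spot_in, cut_out gives the robot as it stands.
- The arm moves only by the tool apply_moves, never from a script. Its argument "plan" is a list of rows, each a list of 5 numbers: the opening, from -1 (shut) to 1 (fully open), then the shift along the world's x, y, z in m, then the turn about the world's z in rad. In form: [[grip, tx, ty, tz, turn], ...]. A call has exactly 5 rows; each row is the pose to reach, as a shift and turn from the pose measured when the call began; what a row does not reach only later rows make up. A row lasts 1/12 s, in which the tool goes at most 41.7 mm and 7.16 degrees, less where a joint would pass 70% of its speed; a pose out of reach is approached as far as the arm can. A call with a gripper value outside its range is refused whole. The fingers move at their own pace and stop on an object; "force" is the grip in N (left out, the last holds). Time passes only in rows, so rows that repeat a pose let the fingers close, or fill a call up. It gives the time, the measured TCP pose, the force and the opening at its end, in the units of the state.
- get_state(): the state, without advancing time (a new reading comes with each control period).
- get_image(name): name is "scene" or "side" or "wrist"; returns a dict with "color" (400x640x3 uint8, red, green, blue), "fx", "fy", "cx", "cy" (pixels), "R" (3x3) and "t" (3): a world point X has camera coordinates R X + t. Camera axes: x right, y down, z forward; pixel columns grow to the right and rows downward; lengths in m; the calibration is good to about 2 mm. A picture is of the moment at which its call begins. There is no depth.
- finish_job(): hands the job in, once; it reports no verdict.
Trained networks look in a picture, given as the dict that the camera call returned (one of the last four; its "shot" number tells which), for a name from the list of things; names that differ only in an ending like _2 or _b are one class to them, and where a whole thing is asked for, a point or a joint stands for the part that bears it (a point fixed in the world has none). Each returns a list of dicts, best first, with "confidence" (0 to 1); they miss things now and then, are a little off and sometimes report something else, mostly with a low value. They report only what shows in the picture. A call takes as long as a camera call. They do not tell look-alikes from the thing itself.
- spot_in(picture, query): "at" ([column, row] in pixels, amid what is visible of it).
- cut_out(picture, query): "pixels" (400x640 bool, what is visible of it) and "at" ([column, row] in pixels, amid what is visible of it).
The state is a dict: "time_s": time; "joint_pos": joint angles; "qd": joint speeds; "effort": joint torques, N m; "position": TCP position; "eef_rot": TCP orientation; "contact_force": force on the tool from outside, world axes, zero at the start; "torque": the same for the moment, N m; "grip_width": finger opening in m.
Only numpy, scipy, OpenCV 4.12 (cv2) and the standard library are available. Lean on these libraries where they do the work, as an engineer would, in place of code of your own. Each camera call takes 0.05 s, during which the arm holds its last target.

### The job

Draw the perforated screen plate out of its storage sleeve by the tongue end that sticks out, lay it flat on the bare worktop and let go of it. Then take it by its upright grip rib, tilt it to hook its tongue under the lip of the low aluminium seat frame, and lower the other edge gently, without letting it drop, until the plate lies flat on the seat inside the frame. Let go, and do not shift the beaker or the jar.

Things in the scene. Friction and masses are not known exactly. Their poses are not given: they have to be found in the camera images.
- screen_plate: Loose perforated steel screen plate, 160 long (x), 60 wide (y), 8 thick, 0.18 kg (all sizes in mm). Origin: centre of its underside; +x to the tongue end, z up out of the face with the rib. At the start it lies level in the sleeve, underside 10 above the worktop, plate +x along the sleeve's -x within 0.03 rad: its rib end 95 inside, its tongue end overhanging 65 out of the mouth.
- plate_tongue (a point): Middle of the tongue's outer end, on the underside (plate x = +80, z = 0); axes as the plate. The tongue is the last 18 mm of the plate, full width, only 5 thick, flush with the underside.
- plate_rib (a point): Middle of the plate's upright grip rib (plate x = -55, z = 21, i.e. 13 above the upper face); axes as the plate. The rib is 12 thick (x), 50 long (y), its top 34 above the underside; it stands across the plate near the free end.
- seat_frame: Aluminium seat frame, fixed, 190 x 96 mm. Origin: centre of its underside, z = 0; +x to the lip end, the end nearer the robot. Pocket x = -82..+82, y = -34..+34; a seat ledge round its edge (12 wide, 28 at the lip end) is 14 above the worktop. Side walls and far end wall rise 8 above the seat. The opening left by the lip is shorter than the plate: it goes in only tilted, tongue first.
- frame_lip (a point): Middle of the lip's lower edge: frame x = +70, y = 0, 26 above the worktop, 12 above the seat; axes as the frame. The lip is 6 thick, spans the full width and overhangs the pocket by 12, from the end wall at frame x = +82; its top is 32 above the worktop.
- sleeve: Grey storage sleeve fixed on the worktop: a low box 106 mm deep, 84 wide, 52 high, open only at the mouth, which looks along its -x (about towards the robot). Origin: on the worktop, on its centre line, 30 in front of the mouth; +x into the sleeve. Inside 72 wide, 38 high, 100 deep; floor 10 thick, from the mouth on. Sleeve and frame stand side by side, either one on the left.
- sleeve_mouth (a point): Middle of the sleeve's floor edge at the mouth (sleeve x = +30, 10 above the worktop); axes as the sleeve. The plate is drawn out along the sleeve's -x.
- steel_beaker: Loose steel beaker, 68 mm in diameter, 74 high, standing right of the work. Origin: centre of its underside. To be left where it stands.
- jar: Loose plastic sample jar with black screw cap, 60 mm in diameter, 90 high, standing left of the work. Origin: centre of its underside. To be left where it stands.
There are look-alikes about, which are no part of the job. Several things have the shape of the seat_frame; the one meant has the colours described above.

How it is judged:
By the outcome, as a careful person would: the job done as asked, in the order asked, and still so for the second after the job is handed in, with the robot touching nothing.
It also fails if it takes over 67 s, if anything falls off the work surface, if the arm or the gripper's body presses on something with over 40 N, if the wrist force passes 120 N, or if a joint passes its speed limit or range.

## Working session

There is one attempt and no reset: what is moved stays moved. The work goes in short steps, Python scripts to look and compute and a tool call to move; the robot and the scene stay as the last step left them, time stands still between calls to the robot, and variables do not carry over. Pictures are saved under pics/ and viewed, and the job is handed in when it is done.

Besides the shell and the picture viewer there is one more tool, called as name(argument=value, ...) on one line, values as JSON. apply_moves: Moves the arm, as the interface text tells. Its arguments: {"type":"object","properties":{"plan":{"type":"array","items":{"type":"array","items":{"type":"number"}}},"force":{"type":"number"}},"required":["plan"]}

```bash
mkdir -p pics
cat > h.py <<'E'
import numpy as np, cv2
from station import *
def save(im,n,crop=None,sc=1):
    c=im["color"][:,:,::-1]
    if crop: c=c[crop[1]:crop[3],crop[0]:crop[2]]
    c=cv2.resize(c,None,fx=sc,fy=sc,interpolation=cv2.INTER_CUBIC); cv2.imwrite("pics/"+n+".png",c)
def proj(im,X):
    X=np.atleast_2d(X); p=X@np.array(im["R"]).T+np.array(im["t"])
    return np.c_[im["fx"]*p[:,0]/p[:,2]+im["cx"],im["fy"]*p[:,1]/p[:,2]+im["cy"]]
def ray(im,uv,z):
    d=np.array([(uv[0]-im["cx"])/im["fx"],(uv[1]-im["cy"])/im["fy"],1.])
    R=np.array(im["R"]);C=-R.T@np.array(im["t"]);w=R.T@d
    return C+w*(z-C[2])/w[2]
E
python3 - <<'E'
from h import *
s=get_state();print(s)
for n in("scene","side","wrist"):
    im=get_image(n);save(im,n+"0")
    R=np.array(im["R"]);print(n,im["fx"],-R.T@np.array(im["t"]),R[2])
    for q in("screen_plate","plate_tongue","plate_rib","seat_frame","frame_lip","sleeve","sleeve_mouth","steel_beaker","jar"):
        try:print(q,[(np.round(d["at"]).tolist(),round(d["confidence"],2)) for d in spot_in(im,q)])
        except Exception as e:print(q,e)
E
```

```text
{'time_s': 0.0, 'joint_pos': array([ 1.24106742,  0.46944992, -0.04861299,  1.53370863,  0.02410323,
        1.14098638, -0.08225712]), 'qd': array([ 1.03300145e-03,  2.80883031e-04, -9.18028846e-04, -1.22719735e-03,
       -5.01192752e-04,  2.75104308e-03,  2.39049482e-05]), 'effort': array([-1.01090377e-04, -5.07968009e+01, -8.08908697e-02, -2.36156738e+01,
       -6.14516158e-02,  3.79139464e-02,  1.93978181e-04]), 'position': array([ 0.19984993, -0.64410146,  0.22148755]), 'eef_rot': array([ 8.05108340e-01, -5.93126963e-01, -8.11012455e-04, -5.55837475e-04]), 'contact_force': array([ 0.09545103,  0.5125951 , -1.551409  ]), 'torque': array([ 0.02409879, -0.01202318, -0.02678074]), 'grip_width': 0.08731367441252426}
scene 389.53155241828506 [0.02663178 0.91832766 0.88321612] [ 0.44784822 -0.56802577 -0.69049163]
screen_plate [([340.0, 186.0], 0.63)]
plate_tongue [([336.0, 184.0], 0.56)]
plate_rib [([336.0, 186.0], 0.54), ([409.0, 153.0], 0.3)]
seat_frame [([231.0, 349.0], 0.86), ([306.0, 218.0], 0.77)]
frame_lip [([234.0, 349.0], 0.91), ([302.0, 219.0], 0.63)]
sleeve [([321.0, 170.0], 0.75)]
sleeve_mouth [([321.0, 168.0], 0.95)]
steel_beaker [([410.0, 149.0], 0.84)]
jar [([267.0, 276.0], 0.84)]
side 474.03269416389526 [0.14678231 1.55111845 1.19572545] [ 0.22918117 -0.73739285 -0.63539577]
screen_plate [([322.0, 193.0], 0.58)]
plate_tongue [([326.0, 193.0], 0.45)]
plate_rib [([326.0, 193.0], 0.68)]
seat_frame [([310.0, 320.0], 0.8), ([307.0, 223.0], 0.75)]
frame_lip [([309.0, 321.0], 0.7), ([307.0, 223.0], 0.57)]
sleeve [([302.0, 186.0], 0.57)]
sleeve_mouth [([304.0, 188.0], 0.77)]
steel_beaker [([368.0, 155.0], 0.8)]
jar [([307.0, 272.0], 0.8), ([304.0, 188.0], 0.71)]
wrist 290.9938146928665 [ 0.27588409 -0.62039773  0.38425677] [-0.27904061 -0.08692392 -0.95633706]
screen_plate []
plate_tongue []
plate_rib []
seat_frame []
frame_lip []
sleeve []
sleeve_mouth []
steel_beaker []
jar []
```

View pics/scene0.png

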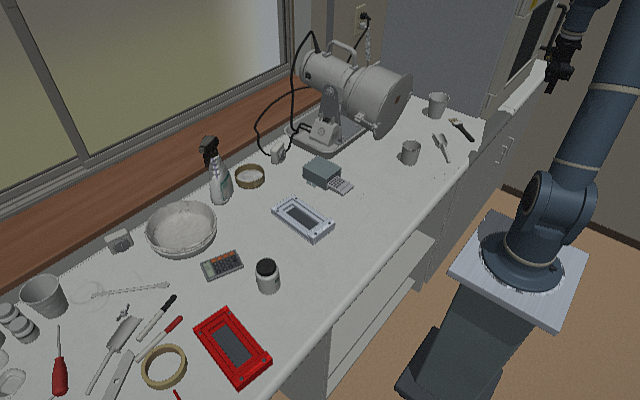

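View pics/side0.png

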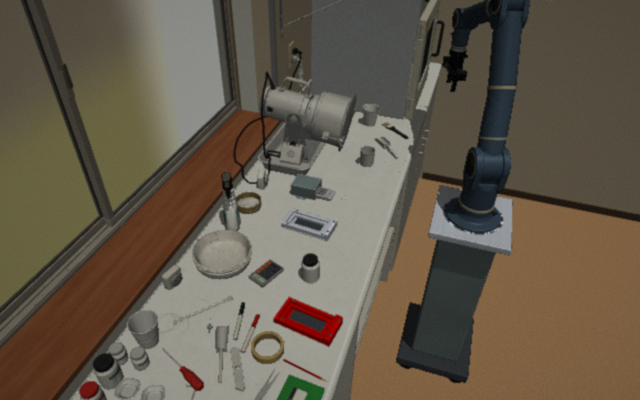

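View pics/wrist0.png

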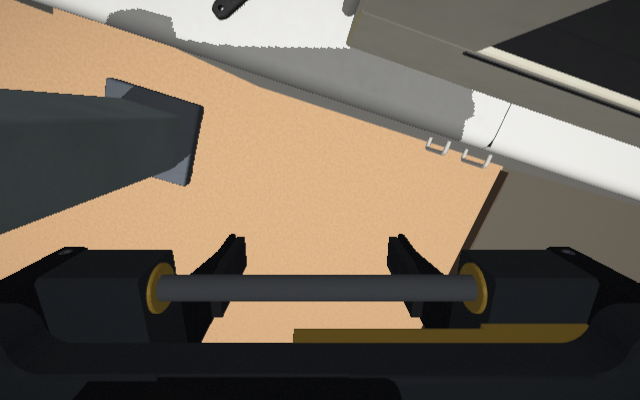

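Run:
```python
from h import *
im=get_image("scene");save(im,"sc1",(250,130,450,260),4)
for n,uv,z in(("frame",(306,218),.014),("tongue",(340,186),.01),("beaker",(410,160),0),("jar",(267,292),0),("sleeve",(321,170),.05),("red",(231,349),.01)): print(n,ray(im,uv,z).round(3))
im=get_image("side");save(im,"sd1",(250,130,410,300),4)
for n,uv,z in(("frame",(307,223),.014),("tongue",(324,194),.01),("beaker",(367,165),0),("jar",(311,281),0)): print(n,ray(im,uv,z).round(3))
```

```text
frame [0.572 0.277 0.014]
tongue [0.584 0.084 0.01 ]
beaker [ 0.478 -0.213  0.   ]
jar [0.485 0.54  0.   ]
sleeve [0.657 0.097 0.05 ]
red [0.435 0.709 0.01 ]
frame [0.593 0.284 0.014]
tongue [0.589 0.087 0.01 ]
beaker [ 0.476 -0.191  0.   ]
jar [0.488 0.54  0.   ]
```

View pics/sc1.png

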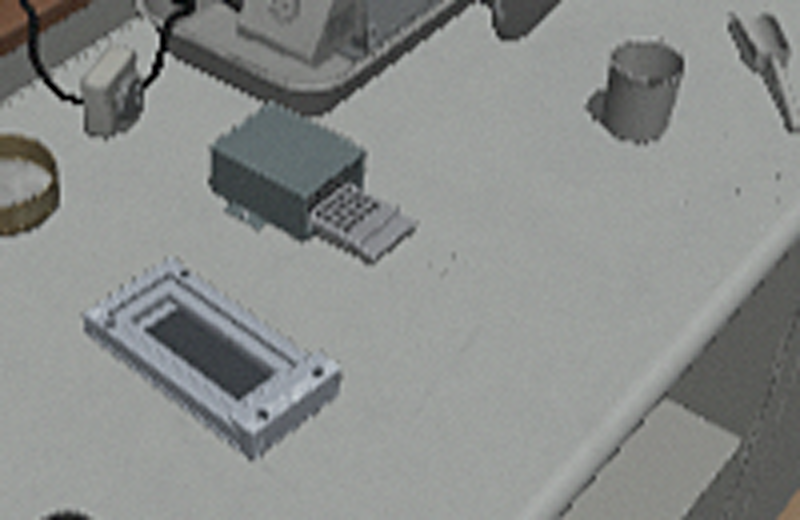

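View pics/sd1.png

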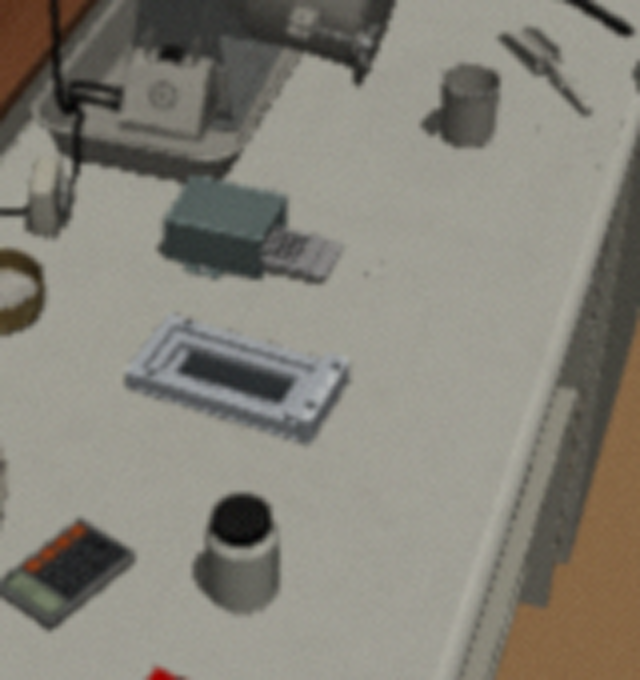

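Run:
```python
from h import *
im=get_image("scene")
P=lambda u,v,z:ray(im,(250+u/4,130+v/4),z)
t1,t2=P(415,228,.015),P(373,262,.015);print("tongue",t1,t2,(t1+t2)/2,np.degrees(np.arctan2(*(t2-t1)[[0,1]]*[-1,1])))
for n,c in dict(A=(210,150),B=(270,103),C=(363,158),D=(300,197)).items():print(n,P(*c,.052).round(3))
for n,c in dict(near_l=(252,443),near_r=(342,375)).items():print(n,P(*c,.032).round(3))
for n,c in dict(far_l=(84,318),far_r=(178,260)).items():print(n,P(*c,.022).round(3))
```

```text
tongue [0.54227374 0.06252244 0.015     ] [0.54433351 0.11970996 0.015     ] [0.54330362 0.0911162  0.015     ] -2.062780634487665
A [0.713 0.129 0.052]
B [0.715 0.045 0.052]
C [0.606 0.054 0.052]
D [0.615 0.129 0.052]
near_l [0.487 0.347 0.032]
near_r [0.478 0.252 0.032]
far_l [0.676 0.325 0.022]
far_r [0.664 0.227 0.022]
```

apply_moves(plan=[[1,0.015,0.035,0.015,-0.03],[1,0.03,0.07,0.03,-0.06],[1,0.05,0.105,0.04,-0.09],[1,0.07,0.14,0.05,-0.12],[1,0.09,0.175,0.05,-0.15]])

```text
time_s: 2.07
position: [0.2913, -0.469, 0.275]
eef_rot: [0.758, -0.653, 0.002, 0.001]
contact_force: [-0.6, 0.0, 0.2]
grip_width: 0.0871
```

apply_moves(plan=[[1,0.02,0.036,0,-0.03],[1,0.04,0.072,0,-0.06],[1,0.06,0.108,0,-0.09],[1,0.08,0.144,0,-0.12],[1,0.1,0.18,0,-0.15]])

```text
time_s: 2.48
position: [0.3919, -0.2871, 0.2754]
eef_rot: [-0.706, 0.708, -0.003, -0.001]
contact_force: [0.6, -0.1, 0.2]
grip_width: 0.0871
```

apply_moves(plan=[[1,0.01,0.04,0,-0.03],[1,0.02,0.08,0,-0.04],[1,0.03,0.12,0,-0.05],[1,0.04,0.16,0,-0.05],[1,0.05,0.2,0,-0.05]])

```text
time_s: 2.9
position: [0.442, -0.0851, 0.2759]
eef_rot: [-0.688, 0.726, -0.003, -0.001]
contact_force: [0.6, -0.2, -0.1]
grip_width: 0.0872
```

apply_moves(plan=[[1,0.02,0.036,0,0],[1,0.04,0.072,-0.01,0],[1,0.05,0.11,-0.02,0],[1,0.06,0.145,-0.03,0],[1,0.06,0.175,-0.035,0]])

```text
time_s: 3.32
position: [0.5028, 0.0927, 0.24]
eef_rot: [-0.689, 0.725, -0.003, -0.0]
contact_force: [1.3, -0.2, -0.4]
grip_width: 0.0867
```

Run:
```python
from h import *
im=get_image("wrist");save(im,"w1")
np.save("w1.npy",im,allow_pickle=True)
s=get_state();print(s["position"],s["eef_rot"])
R=np.array(im["R"]);print(-R.T@np.array(im["t"]),R)
```

```text
[0.50093188 0.09950788 0.23973127] [-6.91795472e-01  7.22092693e-01 -7.05462105e-04  8.18559436e-04]
[0.5815881  0.08971105 0.40197262] [[-0.05204423 -0.99863493  0.00443528]
 [-0.95609561  0.05110889  0.28856382]
 [-0.28839659  0.01077753 -0.95745039]]
```

View pics/w1.png

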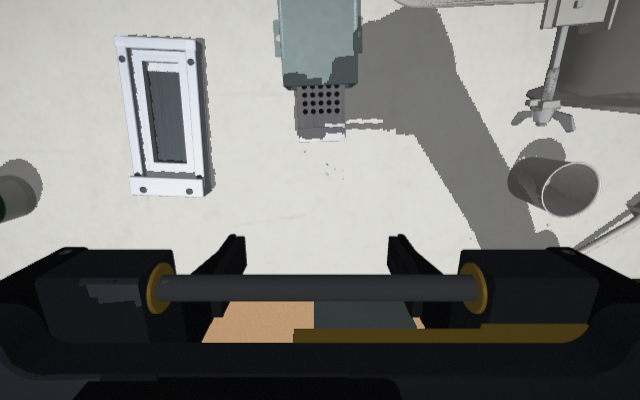

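Run:
```python
from h import *
im=np.load("w1.npy",allow_pickle=True).item()
save(im,"w1f",(100,20,230,210),3.15); save(im,"w1p",(260,60,380,160),5)
```

```text
(no output)
```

View pics/w1f.png

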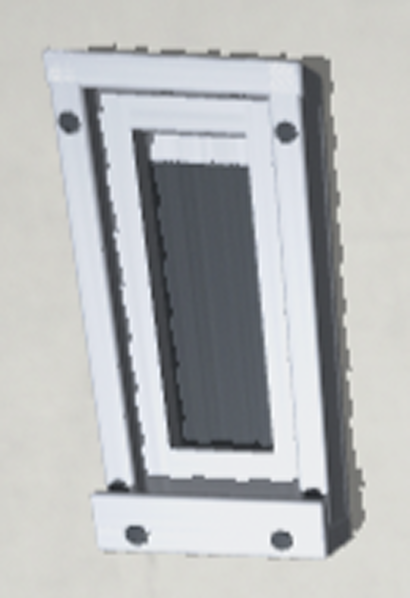

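View pics/w1p.png

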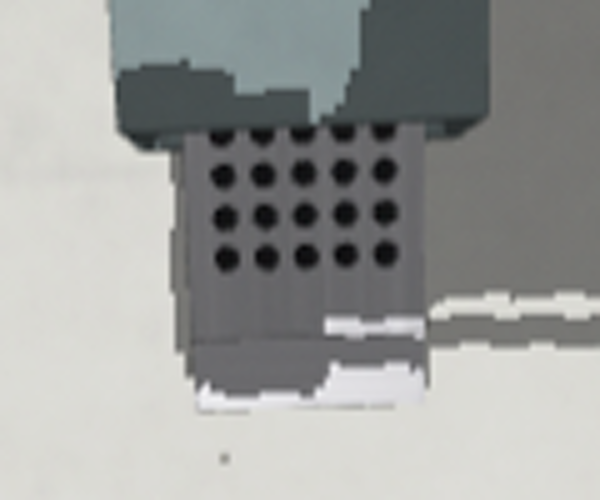

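Run:
```python
from h import *
im=np.load("w1.npy",allow_pickle=True).item()
def P(c,x0,y0,sc,z): return ray(im,(x0+c[0]/sc-.5+.5/sc,y0+c[1]/sc-.5+.5/sc),z)
p={k:P(c,260,60,5,z) for k,(c,z) in dict(tl=((197,409),.015),tr=((427,403),.015),sl=((188,342),.018),sr=((427,335),.018),ml=((118,130),.052),mr=((490,118),.052),bl=((110,0),.052),br=((490,0),.052)).items()}
for k in p:print(k,p[k].round(4))
d=p["tr"]-p["tl"];print("ty ang",np.degrees(np.arctan2(d[1],d[0])),np.linalg.norm(d),"mid",(p["tl"]+p["tr"])/2)
d=p["sr"]-p["sl"];print("step ang",np.degrees(np.arctan2(d[1],d[0])),np.linalg.norm(d),"mid",(p["sl"]+p["sr"])/2)
obs=[((98,552),95,48,.032),((330,556),95,-48,.032),((93,493),70,48,.032),((324,498),70,-48,.032),((45,52),-95,48,.022),((300,60),-95,-48,.022)]
# sign: frame +x towards robot, y = z cross x -> world -y => right in image is world -y = frame +y
A=[];B=[]
W=[];F=[]
for c,fx,fy,z in obs:
    w=P(c,100,20,3.15,z);W.append(w[:2]);F.append((fx/1e3,-fy/1e3));print(w.round(4),fx,-fy)
W=np.array(W);F=np.array(F)
wc,fc=W.mean(0),F.mean(0)
H=(F-fc).T@(W-wc);U,S,V=np.linalg.svd(H);R=V.T@np.diag([1,np.linalg.det(V.T@U.T)])@U.T
t=wc-R@fc;print("frame",t,np.degrees(np.arctan2(R[1,0],R[0,0])));print(((F@R.T+t-W)*1e3).round(1))
```

```text
tl [0.549  0.1125 0.015 ]
tr [0.5474 0.0524 0.015 ]
sl [0.5662 0.1134 0.018 ]
sr [0.5647 0.0523 0.018 ]
ml [0.6143 0.1237 0.052 ]
mr [0.6125 0.0404 0.052 ]
bl [0.6409 0.1232 0.052 ]
br [0.6366 0.0401 0.052 ]
ty ang -91.53734470048842 0.06009551350062449 mid [0.54819564 0.08241922 0.015     ]
step ang -91.36746169163159 0.06116260073378396 mid [0.56545475 0.08283954 0.018     ]
[0.4931 0.337  0.032 ] 95 -48
[0.4862 0.2408 0.032 ] 95 48
[0.518  0.3331 0.032 ] 70 -48
[0.5109 0.2392 0.032 ] 70 48
[0.6806 0.3182 0.022 ] -95 -48
[0.6732 0.2249 0.022 ] -95 48
frame [0.58356839 0.28015082] 174.99220499619466
[[ 0.  -0.7]
 [-1.5 -0.1]
 [ 0.1  1. ]
 [-1.2 -0.8]
 [ 1.8  1.5]
 [ 0.8 -0.9]]
```

apply_moves(plan=[[1,0.02,-0.005,-0.03,0.017],[1,0.045,-0.011,-0.06,0.017],[1,0.069,-0.0175,-0.095,0.017],[1,0.069,-0.0175,-0.13,0.017],[1,0.069,-0.0175,-0.165,0.017]])

```text
time_s: 3.78
position: [0.5714, 0.0809, 0.0731]
eef_rot: [-0.697, 0.717, -0.001, 0.001]
contact_force: [-0.6, 0.2, 0.1]
grip_width: 0.087
```

apply_moves(plan=[[1,0.0,0,-0.01,0],[1,0,0,-0.02,0],[1,0,0,-0.03,0],[1,0,0,-0.035,0],[1,0,0,-0.035,0]])

```text
time_s: 4.2
position: [0.5717, 0.081, 0.0386]
eef_rot: [-0.697, 0.717, -0.001, 0.002]
contact_force: [-0.3, 0.4, 0.1]
grip_width: 0.0872
```

Run:
```python
from h import *
im=get_image("wrist");save(im,"w2")
s=get_state();print(s["position"],s["eef_rot"],s["contact_force"])
```

```text
[0.57206619 0.08110788 0.03914064] [-0.69719551  0.71687651 -0.00165005  0.00194343] [ 0.01916587 -0.98322379 -0.45964907]
```

View pics/w2.png

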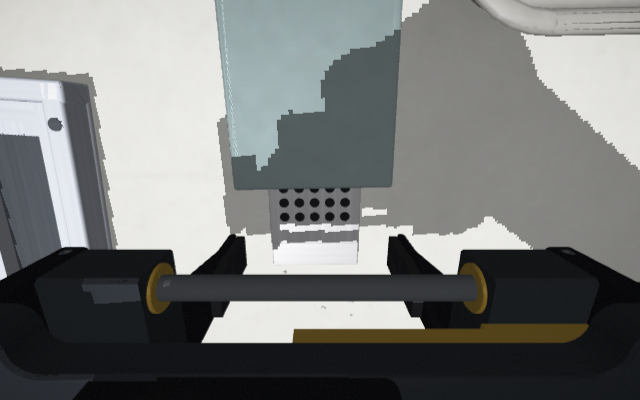

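Run:
```python
from h import *
im=get_image("wrist")
print(proj(im,[[.572,.081,.039],[.572,.081+.0435,.039],[.572,.081-.0435,.039],[.572,.081,.005],[.5482,.1124,.015],[.5474,.0524,.015]]).round(0))
for z in(.015,):
  a,b=ray(im,(272.5,264),z),ray(im,(358,263),z);print(a,b,(a+b)/2)
```

```text
[[317. 249.]
 [246. 251.]
 [388. 247.]
 [317. 228.]
 [274. 266.]
 [358. 265.]]
[0.54964431 0.11347714 0.015     ] [0.54872311 0.05249306 0.015     ] [0.54918371 0.0829851  0.015     ]
```

apply_moves(plan=[[1,-0.001,0.001,-0.01,0],[1,-0.001,0.001,-0.02,0],[1,-0.001,0.001,-0.028,0],[1,-0.001,0.001,-0.033,0],[1,-0.001,0.001,-0.033,0]])

```text
time_s: 4.72
position: [0.5701, 0.0819, 0.0048]
eef_rot: [-0.697, 0.717, -0.001, 0.001]
contact_force: [-0.6, -0.7, 0.3]
grip_width: 0.0869
```

apply_moves(plan=[[0.2,0,0,0,0],[0.2,0,0,0,0],[0.0,0,0,0,0],[0.0,0,0,0,0],[0,0,0,0,0]], force=30)

```text
time_s: 5.13
position: [0.5704, 0.082, 0.0051]
eef_rot: [-0.697, 0.717, -0.001, 0.001]
contact_force: [-1.2, -0.2, 0.1]
grip_width: 0.0611
```

apply_moves(plan=[[-0.2,0,0,0,0],[-0.2,-0.004,0,0,0],[-0.2,-0.01,0,0,0],[-0.2,-0.018,0.0005,0,0],[-0.2,-0.026,0.0007,0,0]])

```text
time_s: 5.55
position: [0.5435, 0.0827, 0.0051]
eef_rot: [-0.697, 0.717, -0.001, 0.001]
contact_force: [-0.1, -0.3, -1.3]
grip_width: 0.0595
```

Run:
```python
from h import *
im=get_image("wrist");save(im,"w3")
s=get_state();print(s["position"],s["eef_rot"],s["contact_force"],s["grip_width"])
```

```text
[0.54131391 0.08264763 0.00490789] [-6.97554254e-01  7.16531771e-01 -5.32083214e-04  3.48585068e-05] [-1.32248717 -0.65689348 -0.87417019] 0.05922618801217383
```

View pics/w3.png

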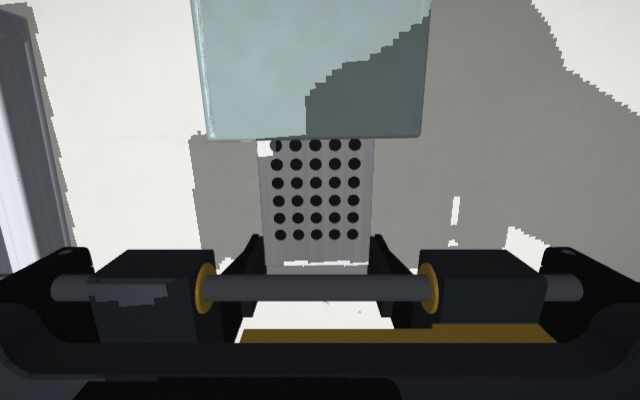

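apply_moves(plan=[[-0.2,-0.012,0.0003,0,0],[-0.2,-0.025,0.0006,0,0],[-0.2,-0.038,0.001,0,0],[-0.2,-0.05,0.0013,0,0],[-0.2,-0.06,0.0015,0,0]])

```text
time_s: 6.02
position: [0.48, 0.0842, 0.005]
eef_rot: [-0.698, 0.716, -0.0, -0.0]
contact_force: [0.2, 0.1, -0.6]
grip_width: 0.0594
```

apply_moves(plan=[[-0.2,-0.008,0.0003,0,0],[-0.2,-0.015,0.0004,0,0],[-0.2,-0.022,0.0006,0,0],[-0.2,-0.026,0.0007,0,0],[-0.2,-0.026,0.0007,0,0]])

```text
time_s: 6.43
position: [0.4527, 0.0847, 0.0048]
eef_rot: [-0.698, 0.716, -0.0, -0.001]
contact_force: [-0.0, -0.4, -2.3]
grip_width: 0.0595
```

Run:
```python
from h import *
im=get_image("wrist");save(im,"w4")
im=get_image("scene");save(im,"s4",(250,130,450,260),4)
s=get_state();print(s["position"],s["eef_rot"],s["contact_force"],s["grip_width"])
```

```text
[0.45427763 0.08494121 0.00503714] [-6.97661239e-01  7.16427572e-01 -5.70124125e-04  6.95172624e-05] [ 1.07388471  0.49207391 -1.94852375] 0.059681812236625865
```

View pics/w4.png

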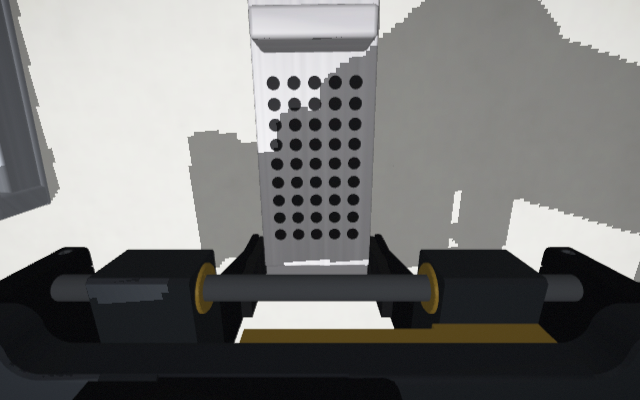

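View pics/s4.png

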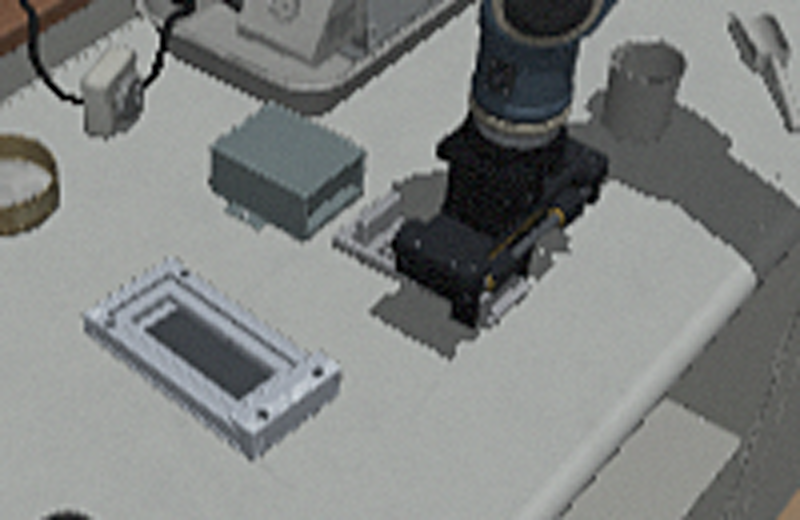

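apply_moves(plan=[[-0.2,0,0,-0.001,0],[-0.2,0,0,-0.002,0],[-0.2,0,0,-0.003,0],[-0.2,0,0,-0.004,0],[-0.2,0,0,-0.004,0]])

```text
time_s: 6.95
position: [0.4543, 0.0849, 0.0008]
eef_rot: [-0.698, 0.716, -0.0, -0.0]
contact_force: [0.4, -0.1, -2.7]
grip_width: 0.0599
```

apply_moves(plan=[[0.4,0,0,0,0],[0.45,0,0,0,0],[0.6,0,0,0,0],[0.8,0,0,0,0],[1,0,0,0,0]], force=5)

```text
time_s: 7.37
position: [0.4545, 0.085, 0.001]
eef_rot: [-0.698, 0.716, -0.001, 0.0]
contact_force: [0.1, 0.7, 0.5]
grip_width: 0.0755
```

apply_moves(plan=[[1,0,0,0.02,0],[1,0,0,0.055,0],[1,0,0,0.09,0],[1,0,0,0.12,0],[1,0.02,0,0.13,0]])

```text
time_s: 7.78
position: [0.4737, 0.0857, 0.1349]
eef_rot: [-0.698, 0.716, -0.002, 0.001]
contact_force: [0.6, 0.6, -0.7]
grip_width: 0.0868
```

Run:
```python
from h import *
im=get_image("wrist");save(im,"w5");np.save("w5.npy",im,allow_pickle=True)
s=get_state();print(s["position"],s["eef_rot"],s["contact_force"],s["grip_width"])
```

```text
[0.4807654  0.08570995 0.13599726] [-0.69725738  0.71678924 -0.00421773  0.00524771] [5.61119326 0.16698815 1.5165048 ] 0.08697672916162018
```

View pics/w5.png

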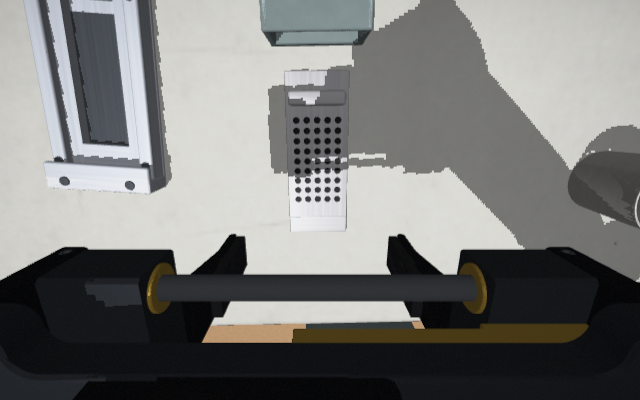

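Run:
```python
from h import *
im=get_image("wrist");save(im,"w5p",(270,55,370,245),3.1)
np.save("w5.npy",im,allow_pickle=True);s=get_state();print(s["position"],s["qd"].round(4))
```

```text
[0.47878105 0.08537176 0.134     ] [-0.012   0.0269  0.0063  0.089  -0.0076  0.0025 -0.0106]
```

View pics/w5p.png

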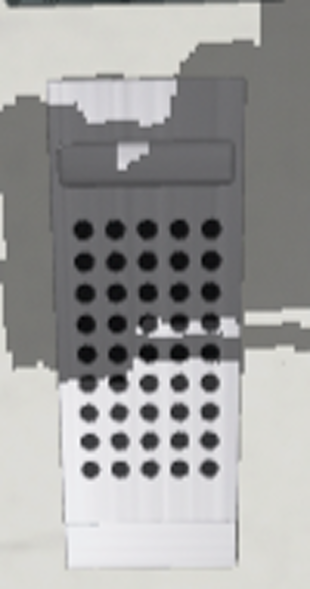

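Run:
```python
from h import *
im=np.load("w5.npy",allow_pickle=True).item()
def P(c,z,x0=270,y0=55,sc=3.1): return ray(im,(x0+c[0]/sc-.5+.5/sc,y0+c[1]/sc-.5+.5/sc),z)
# right in image = world -y = plate +y
obs=[((67,569),80,-30,.005),((238,568),80,30,.005),((47,79),-80,-30,.008),((246,77),-80,30,.008),((65,523),62,-30,.008),((239,522),62,30,.008),((59,145),-61,-25,.034),((235,141),-61,25,.034)]
W=np.array([P(c,z)[:2] for c,_,_,z in obs]);F=np.array([(a,b) for _,a,b,_ in obs])/1e3
wc,fc=W.mean(0),F.mean(0)
H=(F-fc).T@(W-wc);U,S,V=np.linalg.svd(H);R=V.T@np.diag([1,np.linalg.det(V.T@U.T)])@U.T
t=wc-R@fc;print("plate",t,np.degrees(np.arctan2(R[1,0],R[0,0])));print(((F@R.T+t-W)*1e3).round(1))
print("rib",R@[-.055,0]+t,"tongue",R@[.08,0]+t)
```

```text
plate [0.51157935 0.08385388] 179.17550364185374
[[-0.4 -0. ]
 [-0.   0.1]
 [-0.1  0.3]
 [ 0.1 -0.2]
 [-0.7  0.2]
 [-0.3 -0.1]
 [ 0.9  0.4]
 [ 0.5 -0.7]]
rib [0.56657365 0.08306245] tongue [0.43158763 0.08500505]
```

apply_moves(plan=[[1,0.03,-0.001,0,0.013],[1,0.06,-0.002,-0.01,0.013],[1,0.088,-0.0023,-0.03,0.013],[1,0.088,-0.0023,-0.055,0.013],[1,0.088,-0.0023,-0.08,0.013]])

```text
time_s: 8.3
position: [0.5676, 0.0828, 0.0521]
eef_rot: [-0.701, 0.713, -0.003, 0.004]
contact_force: [-0.2, 0.1, 0.0]
grip_width: 0.0873
```

apply_moves(plan=[[1,0.0,0,-0.01,0],[1,0,0,-0.02,0],[1,0,0,-0.03,0],[1,0,0,-0.038,0],[1,0,0,-0.041,0]])

```text
time_s: 8.72
position: [0.5672, 0.0828, 0.0105]
eef_rot: [-0.701, 0.713, -0.003, 0.004]
contact_force: [-0.2, -0.2, -0.2]
grip_width: 0.087
```

Run:
```python
from h import *
im=get_image("wrist");save(im,"w6")
s=get_state();print(s["position"],s["eef_rot"],s["contact_force"],s["grip_width"])
```

```text
[0.56722307 0.08282052 0.01053584] [-0.7013194   0.71283274 -0.00271914  0.00363067] [-0.19206643  0.08947437 -0.46238981] 0.08709310532814196
```

View pics/w6.png

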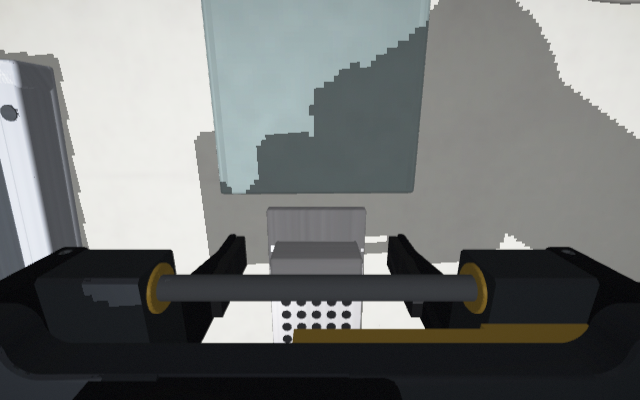

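apply_moves(plan=[[0.6,0,0,0.004,0],[0.2,0,0,0.004,0],[0,0,0,0.004,0],[-0.1,0,0,0.004,0],[-0.1,0,0,0.004,0]], force=8)

```text
time_s: 9.18
position: [0.5675, 0.0828, 0.015]
eef_rot: [-0.701, 0.713, -0.003, 0.004]
contact_force: [-0.3, 0.4, -0.3]
grip_width: 0.0615
```

apply_moves(plan=[[-0.1,0,0,0.004,0],[-0.1,0,0,0.003,0],[-0.1,0,0,0.006,0],[-0.1,0,0,0.01,0],[-0.1,0,0,0.01,0]])

```text
time_s: 9.6
position: [0.5677, 0.0828, 0.0255]
eef_rot: [-0.701, 0.713, -0.003, 0.004]
contact_force: [-0.2, 0.7, -2.9]
grip_width: 0.0502
```

Run:
```python
from h import *
im=get_image("wrist");save(im,"w7")
im=get_image("side");save(im,"s7",(250,130,410,260),5)
s=get_state();print(s["position"],s["contact_force"],s["torque"],s["grip_width"])
```

```text
[0.56757788 0.08271353 0.02506507] [ 0.18938617 -0.56599468 -1.21857644] [ 0.00613197 -0.06502587 -0.0166794 ] 0.04971641398172767
```

View pics/w7.png

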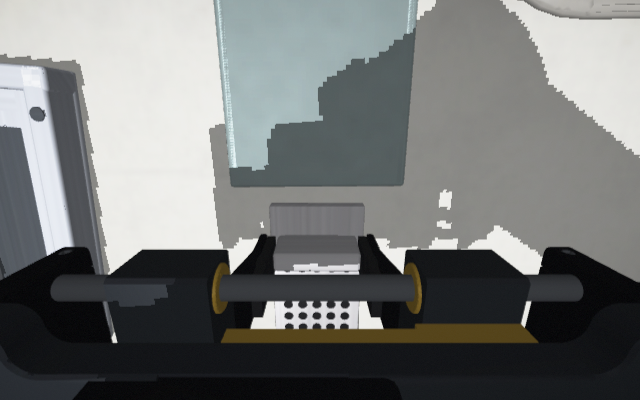

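View pics/s7.png

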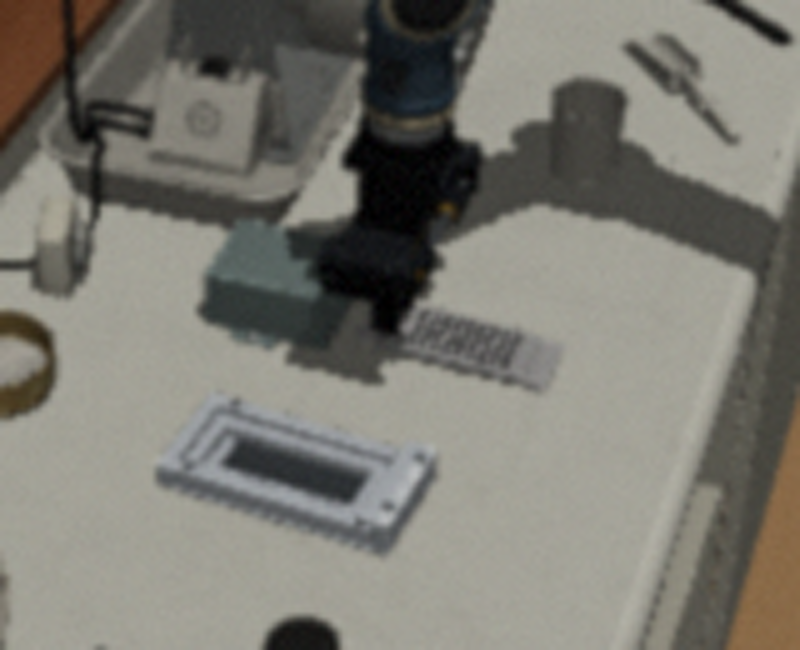

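apply_moves(plan=[[-0.1,-0.001,0,0.005,0],[-0.1,-0.002,0,0.01,0],[-0.1,-0.004,0,0.015,0],[-0.1,-0.006,0,0.022,0],[-0.1,-0.006,0,0.022,0]])

```text
time_s: 10.12
position: [0.562, 0.083, 0.0487]
eef_rot: [-0.701, 0.713, -0.004, 0.005]
contact_force: [-0.0, -0.1, -1.9]
grip_width: 0.0499
```

Run:
```python
from h import *
im=get_image("wrist");save(im,"w8")
im=get_image("side");save(im,"s8",(250,130,410,260),5)
s=get_state();print(s["position"],s["contact_force"],s["torque"],s["grip_width"])
```

```text
[0.56207665 0.08287206 0.04780524] [ 0.47899583 -0.17702005 -0.72736558] [ 0.06473679 -0.09395166 -0.0351992 ] 0.049914239026793684
```

View pics/w8.png

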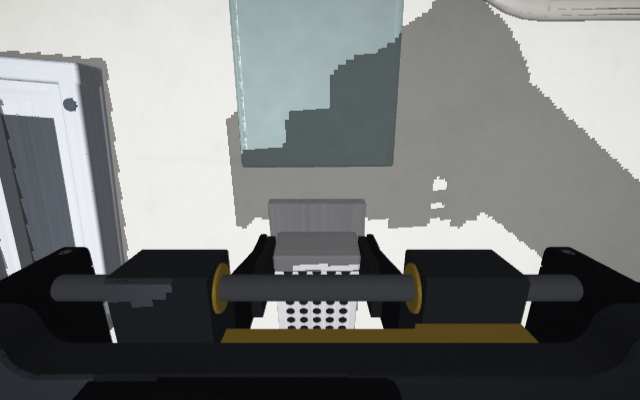

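View pics/s8.png

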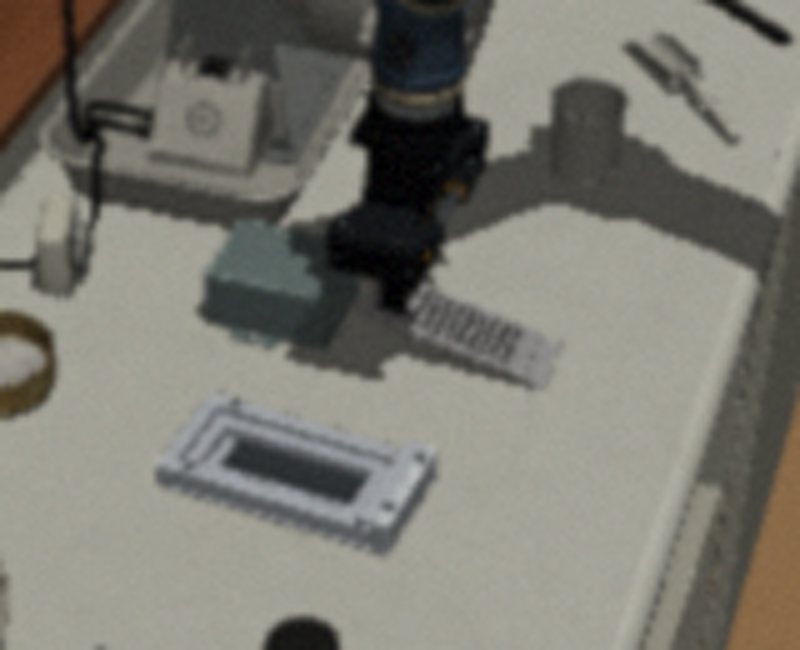

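apply_moves(plan=[[-0.2,0,0,0,0],[-0.2,0,0,0.0,0],[-0.2,0,0,0.01,0],[-0.2,0,0,0.03,0],[-0.2,0,0,0.05,0]], force=30)

```text
time_s: 10.63
position: [0.5612, 0.0828, 0.0979]
eef_rot: [-0.701, 0.713, -0.003, 0.004]
contact_force: [0.1, -0.2, -2.8]
grip_width: 0.0495
```

apply_moves(plan=[[-0.2,0,0.01,0.01,-0.015],[-0.2,0,0.03,0.015,-0.03],[-0.2,0,0.05,0.015,-0.05],[-0.2,0,0.07,0.015,-0.073],[-0.2,0,0.08,0.015,-0.073]])

```text
time_s: 11.05
position: [0.5606, 0.1668, 0.1135]
eef_rot: [-0.676, 0.737, -0.002, 0.005]
contact_force: [-0.1, 1.7, -2.4]
grip_width: 0.0498
```

Run:
```python
from h import *
im=get_image("wrist");save(im,"w9");save(im,"w9c",(250,170,390,270),5)
np.save("w9.npy",im,allow_pickle=True)
im=get_image("side");save(im,"s9",(250,130,410,260),5)
np.save("s9.npy",im,allow_pickle=True)
s=get_state();print(s["position"],s["contact_force"],s["torque"],s["grip_width"],s["eef_rot"])
```

```text
[0.56054945 0.16589756 0.1131471 ] [ 0.39447528 -0.97713    -1.41252311] [-0.02255565 -0.03577965  0.00773062] 0.04944243418196094 [-0.67665506  0.73628452 -0.0023364   0.004192  ]
```

View pics/w9.png

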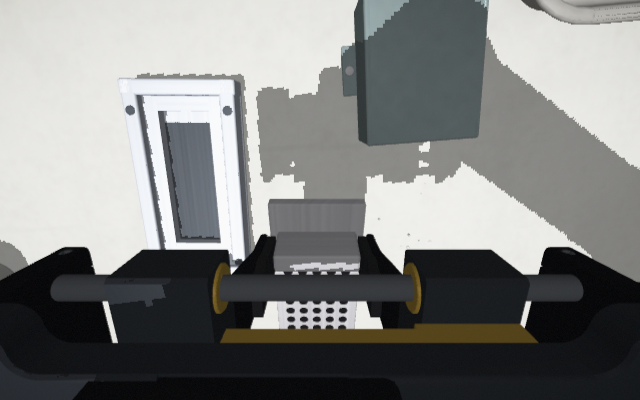

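View pics/s9.png

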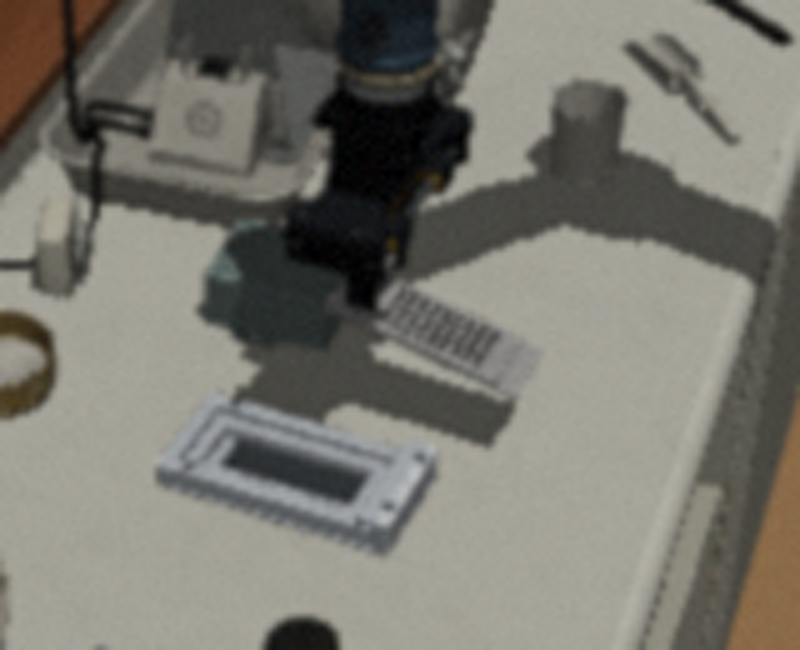

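View pics/w9c.png

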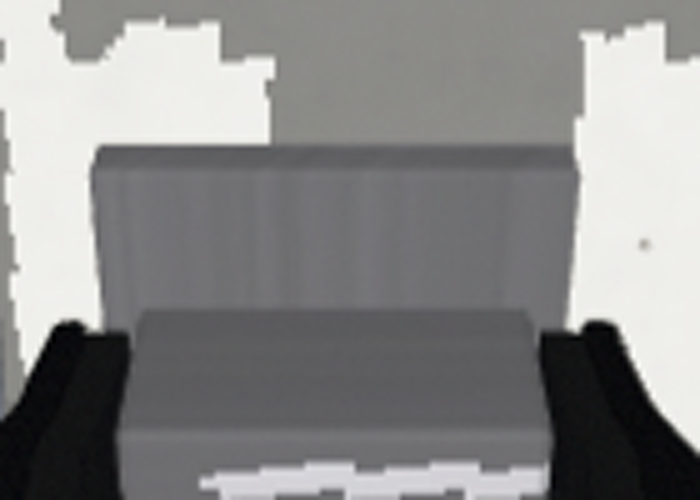

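```bash
cat > fit.py <<'E'
from h import *
from scipy.optimize import least_squares
from scipy.spatial.transform import Rotation as Ro
def toolyaw(q): # angle of tool x
    return np.arctan2(*(Ro.from_quat(q).apply([1,0,0])[[1,0]]))
def platefit(im,pix,pts,tcp,yaw0,free_yaw=True):
    pts=np.array(pts)/1e3;pix=np.array(pix)
    def W(p):
        th,ox,oy,oz,dy=p
        return Ro.from_euler("ZY",[yaw0+dy,th]).apply(pts)+np.array(tcp)+[ox,oy,oz]
    f=lambda p:np.r_[(proj(im,W(p))-pix).ravel(),p[4]*300]
    r=least_squares(f,[.2,-.05,0,-.02,0]);return r
def transform(p,tcp,yaw0,pt):
    return Ro.from_euler("ZY",[yaw0+p[4],p[0]]).apply(np.array(pt)/1e3)+np.array(tcp)+p[1:4]
E
python3 - <<'E'
from fit import *
im=np.load("w9.npy",allow_pickle=True).item()
q=[-0.67665506,0.73628452,-0.0023364,0.004192];tcp=[0.56054945,0.16589756,0.1131471]
ty=toolyaw(q);print("tool x ang",np.degrees(ty))
c=[((97,147),-80,-30,0),((573,147),-80,30,0),((92,170),-80,-30,8),((580,170),-80,30,8),((143,310),-61,-25,34),((527,310),-61,25,34),((115,430),-49,-25,34),((553,430),-49,25,34)]
pix=[(250+a[0]/5-.4,170+a[1]/5-.4) for a,*_ in c];pts=[x[1:] for x in c]
y0=ty+np.pi/2+0
if y0<0:y0+=2*np.pi
# plate y = tool x -> plate x = tool x -90deg... 
for y0 in (ty+np.pi/2,ty-np.pi/2):
    r=platefit(im,pix,pts,tcp,y0);p=r.x
    print(r.cost,"theta",np.degrees(p[0]),"off",p[1:4],"yaw",np.degrees(y0+p[4]))
    print("tip",transform(p,tcp,y0,[80,0,0]),"rib",transform(p,tcp,y0,[-55,0,21]),r.fun.round(1))
E
```

```text
tool x ang -94.83238613849804
10158.947739800933 theta -114.94107546012998 off [-20.96236243   1.9896765  -56.47123008] yaw -4.832370336060777
tip [-20.43542794   2.15841591 -56.28554362] rib [-20.39767659   2.15522436 -56.41680919] [ 47.7  23.3 -47.7  23.3  48.7  18.8 -49.1  18.8  38.5  -9.1 -38.5  -9.1
  44.1 -33.  -43.7 -33.    0. ]
72.95241644987364 theta -16.779381298110817 off [-0.0540526   0.00572541 -0.00580409] yaw -184.84628413217888
tip [0.4301768  0.17809384 0.13043799] rib [0.56500764 0.16666208 0.1115711 ] [ 3.9  1.8 -3.8  1.7  3.1 -2.9 -3.4 -3.  -5.6  2.   5.5  1.9 -0.  -0.9
  0.3 -0.9 -0.1]
```

```bash
cat >> fit.py <<'E'
def run(im,c,x0,y0,sc,q,tcp):
    ty=toolyaw(q)
    pix=[(x0+a[0]/sc-.4,y0+a[1]/sc-.4) for a,*_ in c];pts=[x[1:] for x in c]
    yy=ty-np.pi/2
    r=platefit(im,pix,pts,tcp,yy);p=r.x
    print("cost",r.cost,"theta",np.degrees(p[0]),"off",p[1:4].round(4),"yaw",np.degrees(yy+p[4])%360)
    print("tip-tcp",transform(p,[0,0,0],yy,[80,0,0]).round(4),"rib-tcp",transform(p,[0,0,0],yy,[-55,0,21]).round(4),r.fun.round(1))
E
python3 - <<'E'
from fit import *
im=np.load("w9.npy",allow_pickle=True).item()
q=[-0.67665506,0.73628452,-0.0023364,0.004192];tcp=[0.56054945,0.16589756,0.1131471]
c=[((97,147),-80,-30,0),((573,147),-80,30,0),((92,170),-80,-30,8),((580,170),-80,30,8),((143,310),-61,-25,8),((527,310),-61,25,8),((115,430),-61,-25,34),((553,430),-61,25,34)]
run(im,c,250,170,5,q,tcp)
E
```

```text
cost 2.4379299693689984 theta 9.631013988827164 off [-0.0513  0.0055 -0.0294] yaw 175.15083419407318
tip-tcp [-0.1299  0.0122 -0.0428] rib-tcp [-0.0008  0.0012  0.0005] [ 0.6 -0.  -0.6 -0.1 -0.3  1.  -0.1  0.9 -0.5 -0.6  0.6 -0.7 -0.5 -0.2
  0.8 -0.2 -0.1]
```

apply_moves(plan=[[-0.2,0.02,0.025,0,0],[-0.2,0.045,0.055,0,0],[-0.2,0.07,0.085,0,0],[-0.2,0.087,0.105,0,0],[-0.2,0.09,0.1076,0,0]])

```text
time_s: 11.57
position: [0.6526, 0.2773, 0.1127]
eef_rot: [-0.677, 0.736, -0.002, 0.006]
contact_force: [0.5, 1.1, -1.4]
grip_width: 0.0493
```

apply_moves(plan=[[-0.2,0,0,-0.004,0],[-0.2,0,0,-0.008,0],[-0.2,0,0,-0.012,0],[-0.2,0,0,-0.012,0],[-0.2,0,0,-0.012,0]])

```text
time_s: 11.98
position: [0.6521, 0.2755, 0.1001]
eef_rot: [-0.677, 0.736, -0.002, 0.005]
contact_force: [-0.3, 1.0, -2.6]
grip_width: 0.0493
```

Run:
```python
from h import *
im=get_image("wrist");save(im,"w10");
np.save("w10.npy",im,allow_pickle=True)
im=get_image("side");save(im,"s10",(260,160,380,260),6)
np.save("s10.npy",im,allow_pickle=True)
im=get_image("scene");save(im,"c10",(250,130,400,250),5)
np.save("c10.npy",im,allow_pickle=True)
s=get_state();print(s["position"],s["contact_force"],s["torque"],s["grip_width"],s["eef_rot"])
```

```text
[0.65269495 0.27675421 0.10111144] [ 1.44076517e-01 -3.75844357e-04 -2.21483273e+00] [ 0.01950494 -0.00946757  0.01096785] 0.04956712026758797 [-0.67726682  0.7357101  -0.00172701  0.0061094 ]
```

View pics/w10.png

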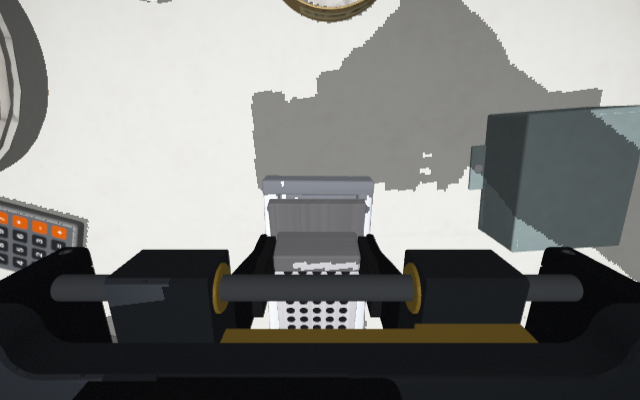

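View pics/s10.png

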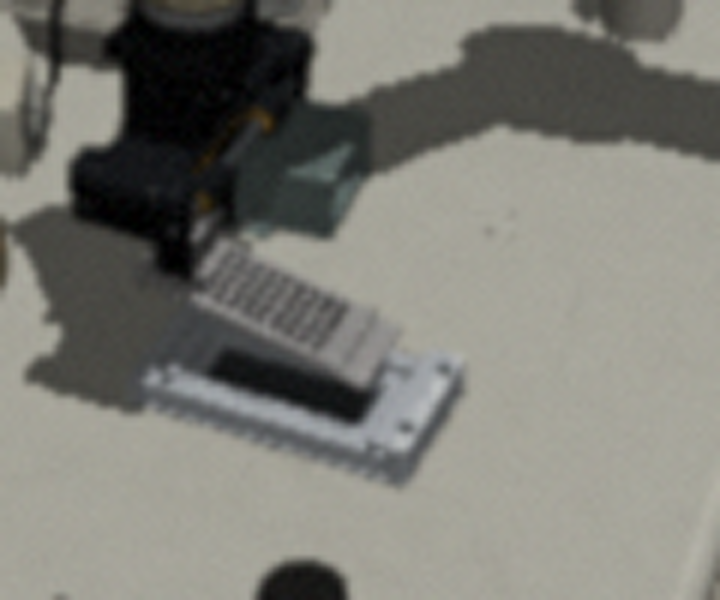

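View pics/c10.png

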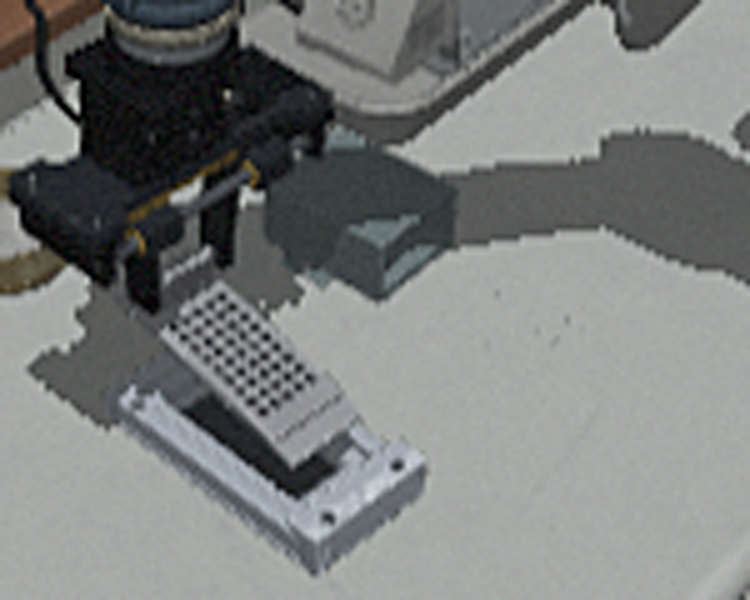

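Run:
```python
from fit import *
im=np.load("w10.npy",allow_pickle=True).item();save(im,"w10c",(250,160,390,270),5)
f=np.radians(175.);R=np.array([[np.cos(f),-np.sin(f)],[np.sin(f),np.cos(f)]])
for a,b,z in((-95,-48,.022),(-95,48,.022),(-82,-34,.022),(-82,34,.022)):
    w=R@[a/1e3,b/1e3]+[.5836,.2802];print(a,b,(proj(im,[[*w,z]])[0]-[250,160])*5)
```

```text
-95 -48 [59.58397248 98.59558307]
-95 48 [629.06866634 101.13961757]
-82 -34 [145.07002945 173.4449659 ]
-82 34 [542.48546369 175.29091045]
```

View pics/w10c.png

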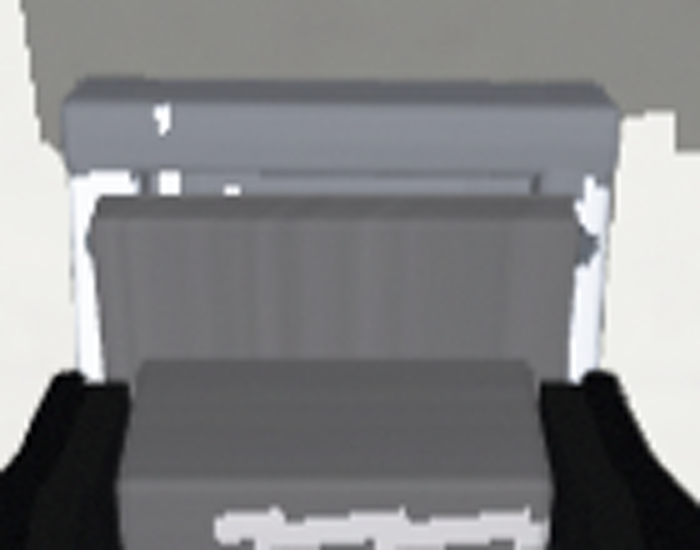

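Run:
```python
from fit import *
im=np.load("w10.npy",allow_pickle=True).item()
q=[-0.67726682,0.7357101,-0.00172701,0.0061094];tcp=[.65269,.27675,.10111]
c=[((97,197),-80,-30,0),((573,197),-80,30,0),((90,220),-80,-30,8),((580,220),-80,30,8),((143,360),-61,-25,8),((527,360),-61,25,8),((115,480),-61,-25,34),((553,480),-61,25,34)]
run(im,c,250,160,5,q,tcp)
for u,v,z in((65,102,.022),(617,105,.022),(138,172,.022),(543,175,.022)):print(ray(im,(250+u/5-.4,160+v/5-.4),z).round(4))
f=np.radians(175.);R=np.array([[np.cos(f),-np.sin(f)],[np.sin(f),np.cos(f)]])
for a,b in((-95,-48),(-95,48),(-82,-34),(-82,34)):print((R@[a/1e3,b/1e3]+[.5836,.2802]).round(4))
# lip from scene and side cams: predicted tip & lip corners
for n in("s10","c10"):
    i2=np.load(n+".npy",allow_pickle=True).item()
    g=lambda a,b,z:[*(R@[a/1e3,b/1e3]+[.5836,.2802]),z]
    x0,y0,s=((260,160,6) if n=="s10" else (250,130,5))
    print(n,((proj(i2,[g(70,-48,.032),g(70,48,.032),g(95,-48,.032),g(95,48,.032),g(-95,-48,.022)])-[x0,y0]+.4)*s).round(0).tolist())
    yy=toolyaw(q)-np.pi/2
    for th in(9.6,11.5):
        p=[np.radians(th),0,0,0,0]
        rb=transform(p,[0,0,0],yy,[-55,0,21]);base=np.array(tcp)+[-.0008,.0012,.0005]-rb
        print(th,((proj(i2,[transform(p,base,yy,[80,s_*30,5]) for s_ in(-1,1)])-[x0,y0]+.4)*s).round(0).tolist(), transform(p,base-np.array(tcp),yy,[80,0,0]).round(4))
```

```text
cost 2.367443100979139 theta 9.58913693033764 off [-0.052   0.0032 -0.0305] yaw 175.26883210231105
tip-tcp [-0.1306  0.0097 -0.0439] rib-tcp [-0.0014 -0.0009 -0.0007] [ 0.6 -0.1 -0.6 -0.1  0.   0.9 -0.1  0.9 -0.5 -0.7  0.5 -0.6 -0.7 -0.2
  0.7 -0.1  0. ]
[0.6821 0.3192 0.022 ]
[0.6739 0.2265 0.022 ]
[0.669  0.3084 0.022 ]
[0.6628 0.2394 0.022 ]
[0.6824 0.3197]
[0.6741 0.2241]
[0.6683 0.3069]
[0.6623 0.2392]
s10 [[373.0, 437.0], [433.0, 343.0], [411.0, 449.0], [470.0, 354.0], [130.0, 375.0]]
9.6 [[372.0, 380.0], [410.0, 322.0]] [-0.13    0.0119 -0.0427]
11.5 [[370.0, 385.0], [408.0, 326.0]] [-0.1285  0.0118 -0.047 ]
c10 [[290.0, 517.0], [401.0, 434.0], [320.0, 540.0], [431.0, 455.0], [105.0, 390.0]]
9.6 [[298.0, 461.0], [369.0, 409.0]] [-0.13    0.0119 -0.0427]
11.5 [[297.0, 465.0], [367.0, 413.0]] [-0.1285  0.0118 -0.047 ]
```

apply_moves(plan=[[-0.2,-0.001,-0.001,-0.006,0],[-0.2,-0.002,-0.0016,-0.013,0],[-0.2,-0.002,-0.0016,-0.02,0],[-0.2,-0.002,-0.0016,-0.027,0],[-0.2,-0.002,-0.0016,-0.033,0]])

```text
time_s: 12.55
position: [0.6502, 0.2749, 0.0667]
eef_rot: [-0.677, 0.736, -0.002, 0.006]
contact_force: [-0.4, 0.6, -3.1]
grip_width: 0.0499
```

Run:
```python
from h import *
im=get_image("side");save(im,"s11",(260,160,380,260),6)
im=get_image("scene");save(im,"c11",(250,130,400,250),5)
s=get_state();print(s["position"],s["contact_force"],s["torque"],s["grip_width"],s["eef_rot"])
```

```text
[0.64967112 0.274625   0.06611171] [ 0.09517801 -0.51283999 -2.54569635] [ 0.00963623 -0.01782819  0.0177742 ] 0.04951761962014109 [-0.67734656  0.73564885 -0.0012299   0.00457025]
```

View pics/s11.png

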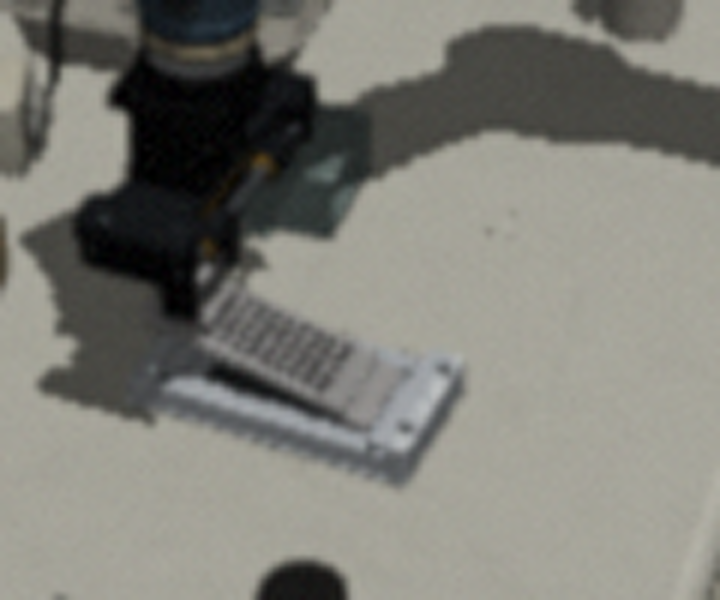

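View pics/c11.png

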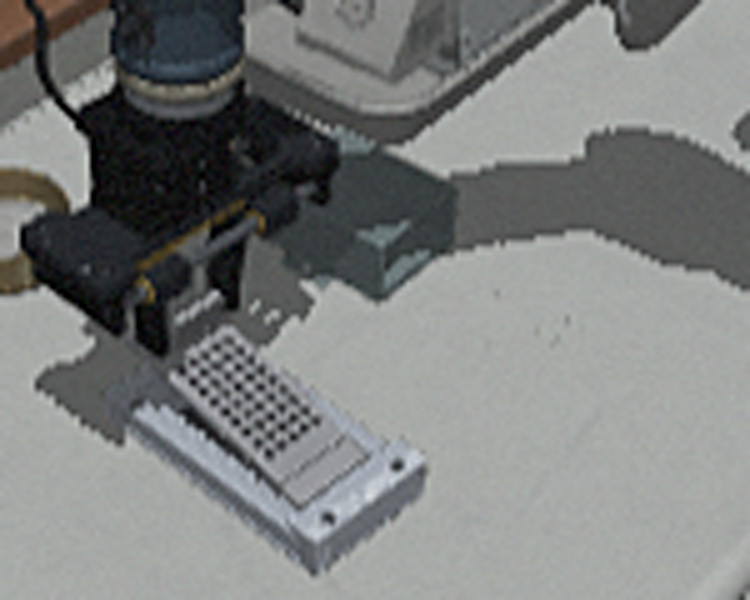

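apply_moves(plan=[[-0.2,0,0,-0.001,0],[-0.2,0,0,-0.002,0],[-0.2,0,0,-0.003,0],[-0.2,0,0,-0.004,0],[-0.2,0,0,-0.004,0]])

```text
time_s: 13.07
position: [0.6499, 0.2747, 0.0623]
eef_rot: [-0.677, 0.736, -0.001, 0.005]
contact_force: [0.7, -0.0, -1.2]
grip_width: 0.0498
```

apply_moves(plan=[[-0.2,0,0,-0.001,0],[-0.2,0,0,-0.002,0],[-0.2,0,0,-0.002,0],[-0.2,0,0,-0.003,0],[-0.2,0,0,-0.003,0]])

```text
time_s: 13.48
position: [0.6505, 0.2747, 0.0597]
eef_rot: [-0.677, 0.736, -0.002, 0.005]
contact_force: [0.7, -0.1, 0.9]
grip_width: 0.0499
```

Run:
```python
from h import *
s=[get_state() for _ in range(1)][0];print(s["position"],s["contact_force"],s["torque"])
im=get_image("wrist");save(im,"w12c",(250,160,390,270),5)
im=get_image("scene");save(im,"c12",(250,130,400,250),5)
```

```text
[0.65050716 0.27473554 0.05966318] [ 0.65638988 -0.13226107  0.89872886] [-0.01164763 -0.19685171  0.03441068]
```

View pics/w12c.png

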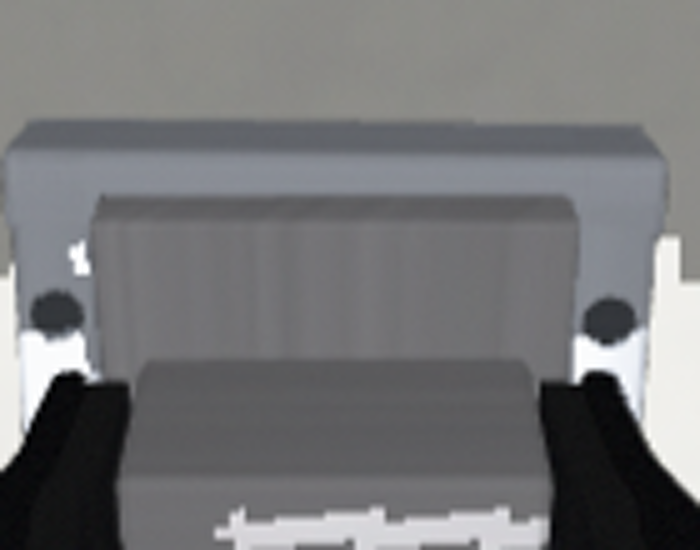

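View pics/c12.png

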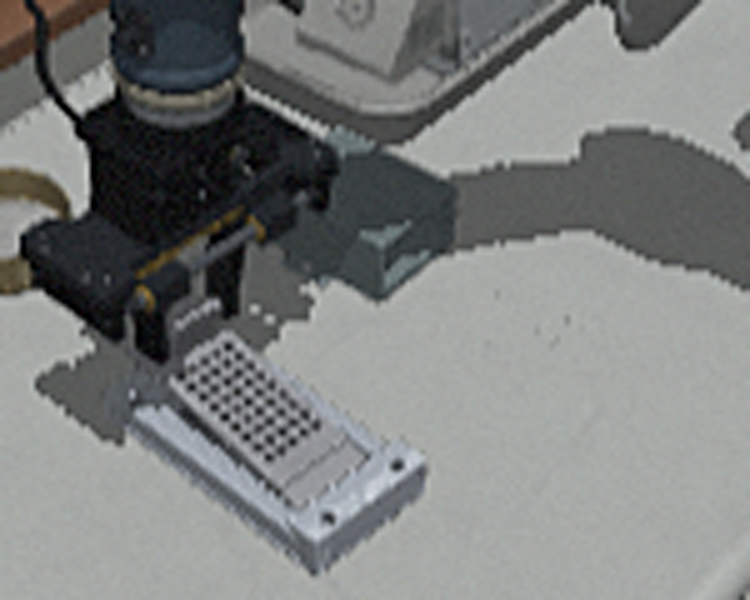

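apply_moves(plan=[[-0.2,0,0,0.001,0],[-0.2,-0.003,0.0003,0.001,0],[-0.2,-0.007,0.0006,0.001,0],[-0.2,-0.01,0.0009,0.001,0],[-0.2,-0.013,0.0011,0.001,0]])

```text
time_s: 14.0
position: [0.6368, 0.2761, 0.0607]
eef_rot: [-0.677, 0.736, -0.001, 0.005]
contact_force: [1.1, 0.4, 0.0]
grip_width: 0.0497
```

Run:
```python
from h import *
s=[get_state() for _ in range(1)][0];print(s["position"],s["contact_force"],s["torque"])
im=get_image("wrist");save(im,"w13c",(250,160,390,270),5)
im=get_image("scene");save(im,"c13",(250,130,400,250),5)
```

```text
[0.63677899 0.27609179 0.06067651] [1.08667668 0.42425457 0.03506347] [ 0.00414319 -0.1578353   0.00422647]
```

View pics/w13c.png

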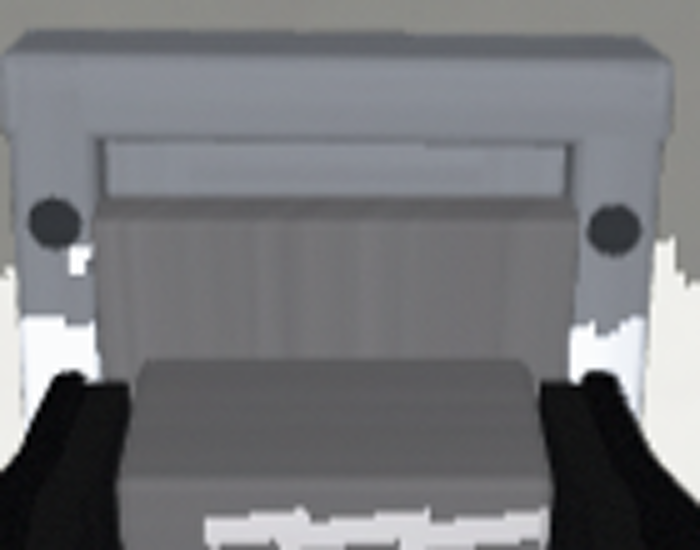

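View pics/c13.png

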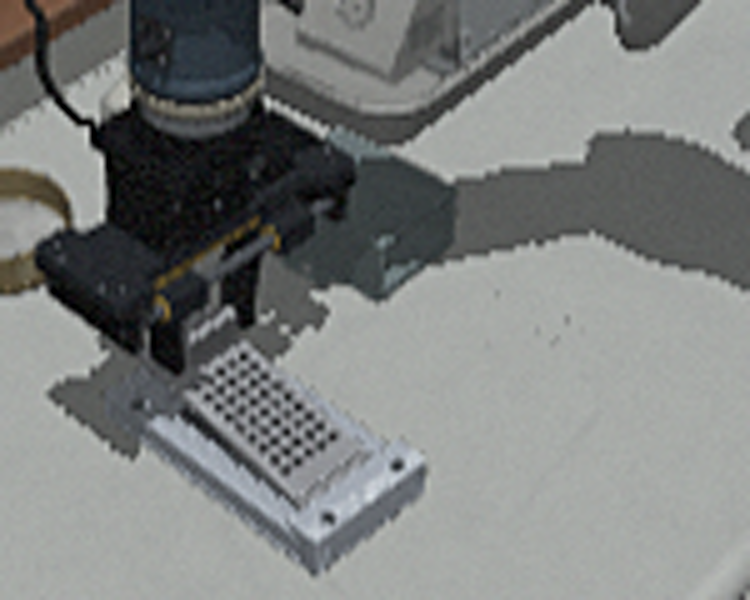

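apply_moves(plan=[[-0.2,-0.001,0.0001,0,0],[-0.2,-0.002,0.0002,0,0],[-0.2,-0.003,0.0003,0,0],[-0.2,-0.004,0.0003,0,0],[-0.2,-0.004,0.0003,0,0]])

```text
time_s: 14.52
position: [0.6321, 0.2765, 0.0606]
eef_rot: [-0.678, 0.735, -0.001, 0.005]
contact_force: [1.1, 0.1, -0.3]
grip_width: 0.0492
```

apply_moves(plan=[[-0.2,-0.001,0.0001,0,0],[-0.2,-0.002,0.0002,0,0],[-0.2,-0.002,0.0002,0,0],[-0.2,-0.003,0.0003,0,0],[-0.2,-0.003,0.0003,0,0]])

```text
time_s: 14.93
position: [0.6301, 0.2766, 0.0611]
eef_rot: [-0.677, 0.736, -0.002, 0.006]
contact_force: [4.0, -0.7, 0.5]
grip_width: 0.0494
```

apply_moves(plan=[[-0.2,0.001,0,0,0],[-0.2,0.001,0,-0.001,0],[-0.2,0.002,-0.0001,-0.0025,0],[-0.2,0.0025,-0.0002,-0.004,0],[-0.2,0.003,-0.0002,-0.0055,0]], force=12)

```text
time_s: 15.35
position: [0.6327, 0.2765, 0.0551]
eef_rot: [-0.677, 0.736, -0.001, 0.005]
contact_force: [0.5, 0.7, -0.8]
grip_width: 0.0499
```

Run:
```python
from h import *
s=[get_state() for _ in range(1)][0];print(s["position"],s["contact_force"],s["torque"])
im=get_image("wrist");save(im,"w14c",(250,160,390,270),5)
```

```text
[0.63265902 0.27648322 0.05511612] [ 0.51202483  0.69794413 -0.77979273] [ 0.03108663  0.01806193 -0.00971854]
```

View pics/w14c.png

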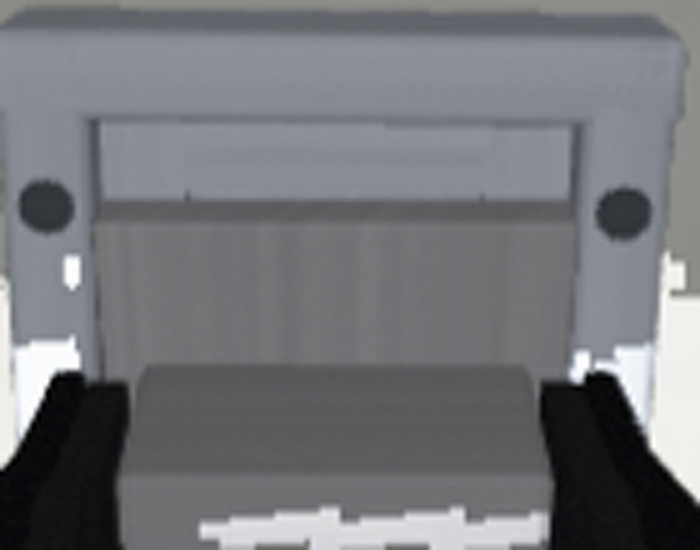

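apply_moves(plan=[[-0.2,0.0004,0,-0.0015,0],[-0.2,0.0008,0,-0.003,0],[-0.2,0.0012,-0.0001,-0.0045,0],[-0.2,0.0016,-0.0002,-0.006,0],[-0.2,0.002,-0.0002,-0.0072,0]])

```text
time_s: 15.82
position: [0.6349, 0.2762, 0.0476]
eef_rot: [-0.677, 0.736, -0.001, 0.005]
contact_force: [1.7, -0.6, -0.7]
grip_width: 0.0496
```

apply_moves(plan=[[-0.2,0.0004,0,-0.0012,0],[-0.2,0.0008,0,-0.0024,0],[-0.2,0.0012,-0.0001,-0.0036,0],[-0.2,0.0014,-0.0001,-0.0048,0],[-0.2,0.0016,-0.0001,-0.006,0]])

```text
time_s: 16.23
position: [0.6366, 0.2761, 0.0415]
eef_rot: [-0.677, 0.736, -0.002, 0.005]
contact_force: [1.7, -0.4, -0.7]
grip_width: 0.0499
```

Run:
```python
from h import *
s=[get_state() for _ in range(1)][0];print(s["position"],s["contact_force"],s["torque"])
im=get_image("wrist");save(im,"w15c",(250,160,390,270),5)
im=get_image("scene");save(im,"c15",(250,130,400,250),5)
```

```text
[0.63663285 0.27613666 0.04145306] [ 1.66251834 -0.40514053 -0.66749864] [-0.03661977 -0.11454909 -0.0021935 ]
```

View pics/w15c.png

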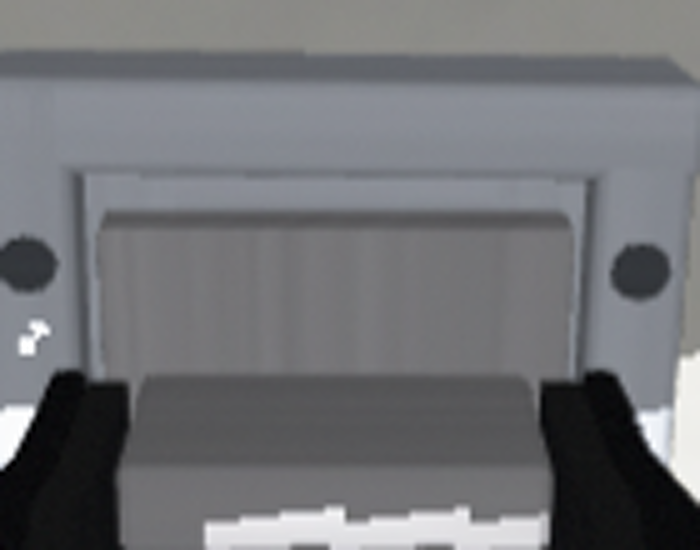

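View pics/c15.png

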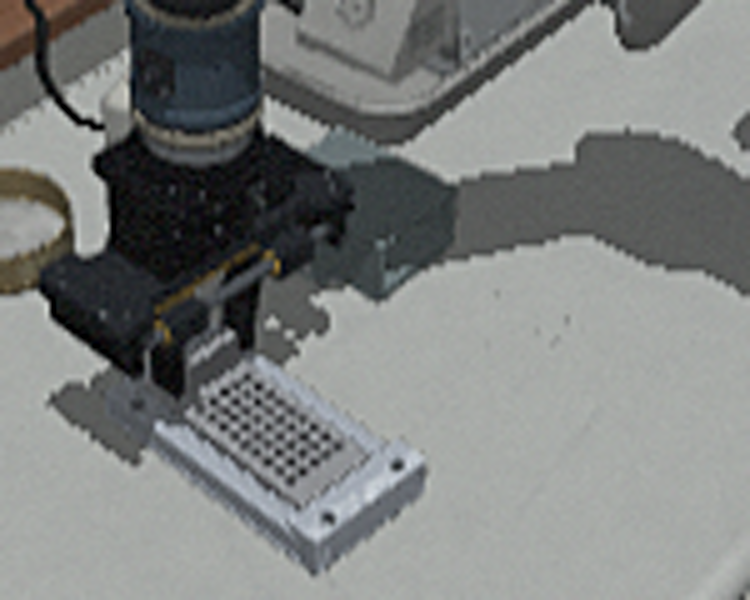

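apply_moves(plan=[[-0.2,0.0003,0,-0.001,0],[-0.2,0.0006,0,-0.002,0],[-0.2,0.0008,0,-0.003,0],[-0.2,0.001,-0.0001,-0.004,0],[-0.2,0.001,-0.0001,-0.0045,0]])

```text
time_s: 16.75
position: [0.6375, 0.2759, 0.0366]
eef_rot: [-0.677, 0.736, -0.001, 0.005]
contact_force: [1.5, 0.2, -0.7]
grip_width: 0.0498
```

apply_moves(plan=[[-0.2,0.0001,0,-0.0005,0],[-0.2,0.0002,0,-0.001,0],[-0.2,0.0002,0,-0.0015,0],[-0.2,0.0002,0,-0.002,0],[-0.2,0.0002,0,-0.002,0]])

```text
time_s: 17.17
position: [0.6377, 0.2759, 0.0345]
eef_rot: [-0.677, 0.736, -0.001, 0.005]
contact_force: [0.3, -0.2, -0.9]
grip_width: 0.0499
```

Run:
```python
from h import *
s=[get_state() for _ in range(1)][0];print(s["position"],s["contact_force"],s["torque"])
im=get_image("wrist");save(im,"w16c",(250,160,390,270),5)
im=get_image("scene");save(im,"c16",(250,130,400,250),5)
```

```text
[0.63769878 0.27591869 0.03454962] [ 0.33386186 -0.16721478 -0.94629071] [-0.00405119 -0.10142994  0.03509281]
```

View pics/w16c.png

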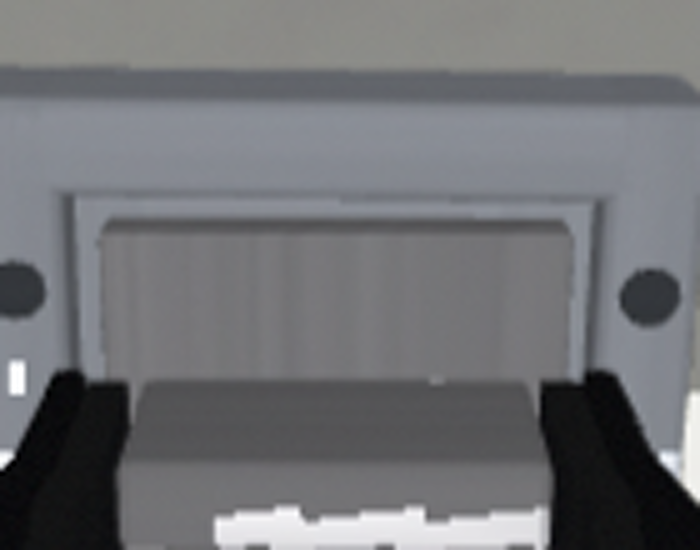

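View pics/c16.png

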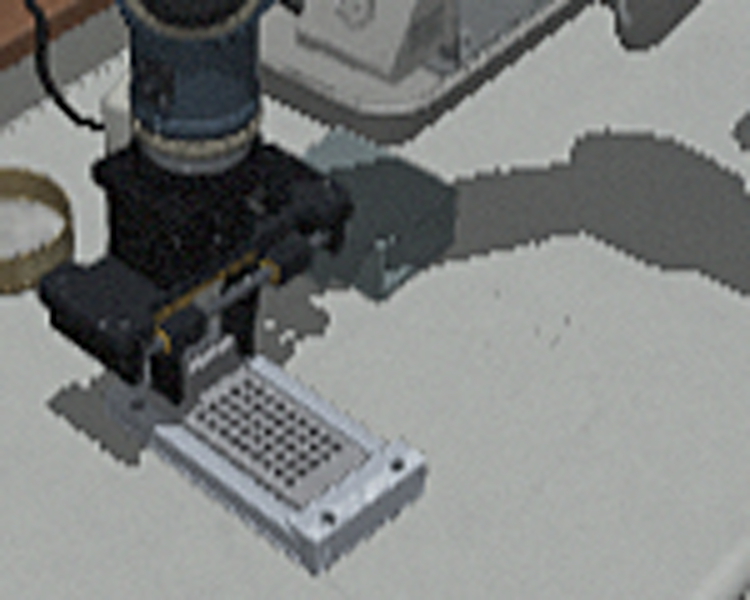

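apply_moves(plan=[[-0.2,0,0,-0.0005,0],[-0.2,0,0,-0.001,0],[-0.2,0,0,-0.001,0],[-0.2,0,0,-0.0015,0],[-0.2,0,0,-0.0015,0]])

```text
time_s: 17.68
position: [0.6378, 0.2759, 0.0336]
eef_rot: [-0.677, 0.736, -0.002, 0.005]
contact_force: [0.0, 0.2, 3.7]
grip_width: 0.0499
```

apply_moves(plan=[[-0.2,0,0,-0.0005,0],[-0.2,0,0,-0.001,0],[-0.2,0,0,-0.001,0],[-0.2,0,0,-0.0015,0],[-0.2,0,0,-0.0015,0]])

```text
time_s: 18.1
position: [0.6378, 0.276, 0.0335]
eef_rot: [-0.677, 0.736, -0.002, 0.005]
contact_force: [-2.5, -2.3, 8.9]
grip_width: 0.0501
```

Run:
```python
from h import *
s=[get_state() for _ in range(1)][0];print(s["position"],s["contact_force"],s["torque"])
im=get_image("wrist");save(im,"w17c",(250,160,390,270),5)
np.save("w17.npy",im,allow_pickle=True);print(s["eef_rot"])
```

```text
[0.63781596 0.27598227 0.03354412] [-2.46583658 -2.26808609  8.86895613] [-0.54592962  0.58799379  0.06969773]
[-0.67736161  0.73563005 -0.00186476  0.00511902]
```

View pics/w17c.png

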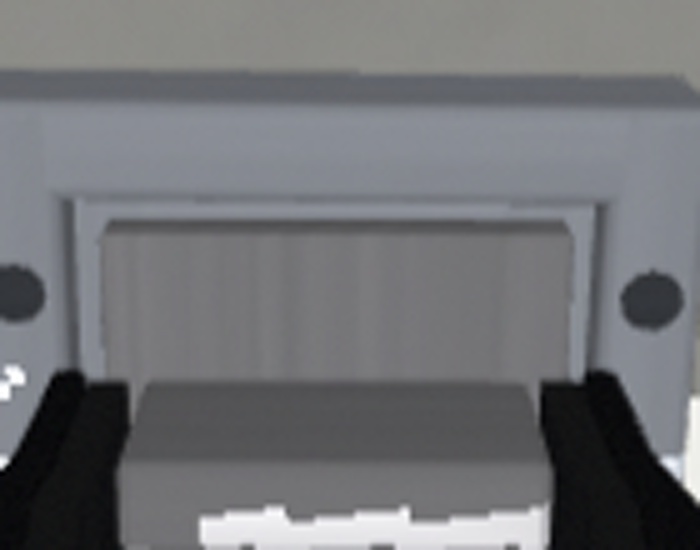

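apply_moves(plan=[[-0.2,0,0,0.0005,0],[-0.2,0,0,0.001,0],[-0.2,0,0,0.001,0],[-0.2,0,0,0.001,0],[-0.2,0,0,0.001,0]], force=5)

```text
time_s: 18.57
position: [0.6377, 0.2759, 0.034]
eef_rot: [-0.677, 0.736, -0.002, 0.005]
contact_force: [0.6, -0.6, -1.3]
grip_width: 0.05
```

apply_moves(plan=[[-0.2,0,0,-0.0007,0],[-0.2,0,0,-0.0007,0],[0.2,0,0,-0.0007,0],[0.3,0,0,-0.0007,0],[0.5,0,0,-0.0007,0]])

```text
time_s: 18.98
position: [0.6374, 0.276, 0.0332]
eef_rot: [-0.677, 0.736, -0.002, 0.005]
contact_force: [0.1, -0.0, 0.1]
grip_width: 0.0576
```

apply_moves(plan=[[0.7,0,0,0,0],[0.8,0,0,0,0],[0.8,0,0,0.004,0],[0.8,0,0,0.015,0],[0.8,0,0,0.03,0]])

```text
time_s: 19.4
position: [0.6367, 0.2756, 0.0632]
eef_rot: [-0.677, 0.736, -0.001, 0.004]
contact_force: [0.5, 1.5, -0.1]
grip_width: 0.0776
```

Run:
```python
from h import *
s=[get_state() for _ in range(1)][0];print(s["position"],s["contact_force"],s["grip_width"])
im=get_image("wrist");save(im,"w18")
```

```text
[0.63672993 0.27563898 0.06319012] [ 0.46369424  1.46529963 -0.10706062] 0.0775964307692568
```

View pics/w18.png

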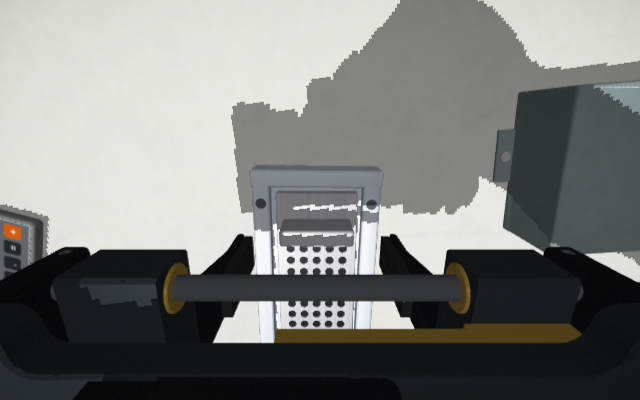

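apply_moves(plan=[[1,0,0,0.03,0],[1,0,0,0.06,0],[1,-0.02,0,0.09,0],[1,-0.05,0,0.12,0],[1,-0.085,0,0.14,0]])

```text
time_s: 19.87
position: [0.5557, 0.2778, 0.2119]
eef_rot: [-0.677, 0.736, -0.003, 0.01]
contact_force: [0.8, 0.0, 1.2]
grip_width: 0.087
```

apply_moves(plan=[[1,-0.02,0,0.01,0],[1,-0.04,0,0.02,0],[1,-0.05,0,0.03,0],[1,-0.05,0,0.03,0],[1,-0.05,0,0.03,0]])

```text
time_s: 20.28
position: [0.5066, 0.2779, 0.2431]
eef_rot: [-0.676, 0.736, -0.004, 0.012]
contact_force: [0.2, -0.9, 0.0]
grip_width: 0.0875
```

Run:
```python
from h import *
s=get_state();print(s["position"],s["contact_force"],s["grip_width"])
im=get_image("wrist");save(im,"w19");save(im,"w19c",(240,50,400,240),3.1);np.save("w19.npy",im,allow_pickle=True)
im=get_image("scene");save(im,"c19",(230,120,450,310),3.5)
for q in("steel_beaker","jar"):print(q,[d["at"] for d in spot_in(im,q)])
```

```text
[0.50663392 0.2779305  0.24311359] [ 0.17161969 -0.87497584  0.00148971] 0.08750407988730872
steel_beaker [[408.8, 151.7]]
jar [[268.4, 275.7], [302.2, 213.5]]
```

View pics/w19c.png

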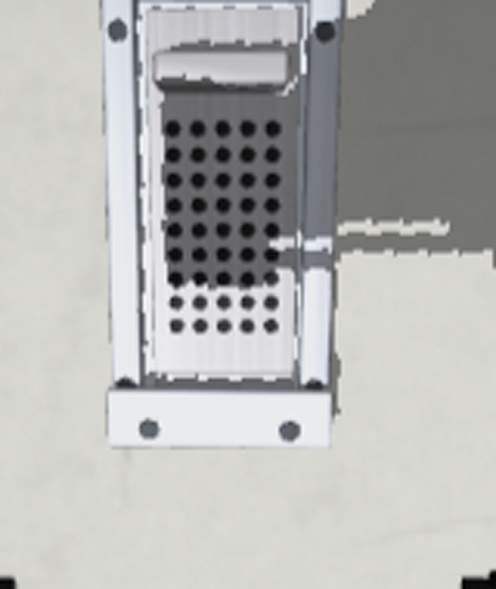

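View pics/c19.png

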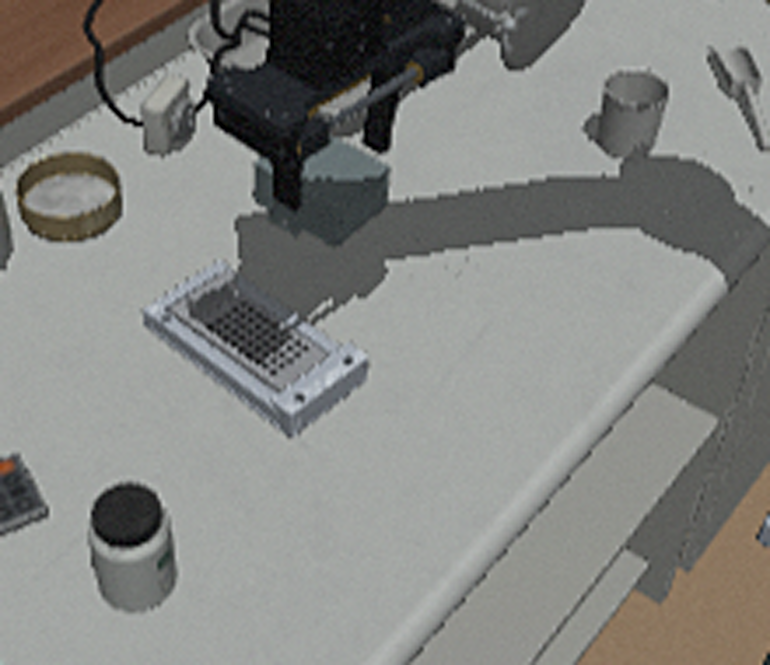

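Run:
```python
from h import *
im=np.load("w19.npy",allow_pickle=True).item();save(im,"w19d",(270,40,350,180),4.2)
P=lambda c,z:ray(im,(240+c[0]/3.1-.34,50+c[1]/3.1-.34),z)
a,b,c,d=[P(x,.022) for x in((149,8),(300,8),(157,377),(296,377))]
print(np.linalg.norm(a-b),np.linalg.norm(c-d),np.linalg.norm((a+b-c-d)/2),a,b,c,d)
r=P((155,52),.048),P((289,52),.048);print(r,np.linalg.norm(r[0]-r[1]))
```

```text
0.05841369812398101 0.059796558578040636 0.14397539617994956 [0.66347741 0.3020938  0.022     ] [0.658373   0.24390355 0.022     ] [0.51992585 0.3147482  0.022     ] [0.51496804 0.25515753 0.022     ]
(array([0.64329195, 0.29935602, 0.048     ]), array([0.63904063, 0.25061817, 0.048     ])) 0.04892291920477215
```

View pics/w19d.png

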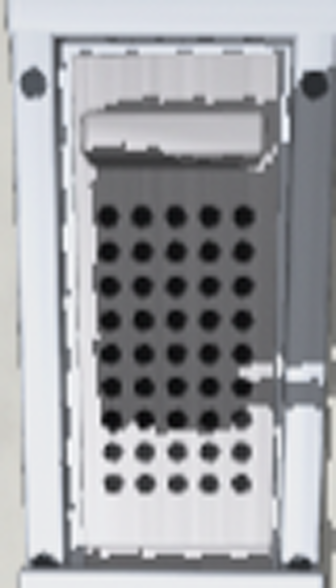

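Run:
```python
from h import *
print(finish_job(), get_state()["time_s"])
```

```text
the job is handed in; nothing more can be done
the job is handed in; nothing more can be done
```

The job is done and handed in at about 20 s of the 67 s allowed; `finish_job` gives no verdict.

**What I did:**
- **Drawing it out:** I gripped the plate by its side edges at the tongue end, drew it out of the sleeve, set it flat on the bare worktop and let go. The fingers had reached the worktop by then, so the tongue end fell up to about 6 mm when they opened.
- **Tilting:** I took the ends of the rib so the plate could pivot, and raised it with the tongue resting on the worktop until it was tilted about 11°.
- **Seating:** I chose the aluminium frame, not the red or green look-alikes. I slid the tongue under the lip until it met the end wall at about 4 N, backed off 1 mm, and lowered the free edge in small steps until it touched the seat.
- **Letting go:** I pressed to about 9 N at most, eased off, opened the fingers and backed away.

**Last checks:**
- **Plate:** In the pictures it lies flat inside the pocket with the tongue under the lip, released, and the arm is well clear with no force on the tool.
- **Small disagreements:** My last measurement put the tongue end about 2 mm past the end wall and the rear edge 1.5 mm narrower than it should be. Both are about the size of the camera error.
- **Beaker and jar:** The jar shows no shift. The beaker was reported 1 to 3 pixels from its first position, which I take as detection scatter because it looks unmoved in the picture.

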